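# Fit the return springs to a brake backing plate

## Robot

A 6-joint arm with a two-finger parallel gripper is mounted at the origin on the work surface. World frame = base frame: x ahead of the robot, y to its left, z up, the work surface at z = 0. Lengths are in m, angles in degrees, forces in N, time in s.
With the tool pointing down it reaches from about 0.35 to 0.875 m from the base axis. Payload 4.2 kg.
Tool frame: the origin (TCP) lies midway between the tips of the shut fingers; the grasp point (between the pads) lies 19 mm behind it; z points along the fingers, y is the line along which they close (so a half turn about z gives the same grasp; the last joint's range is limited). The gripper opens to 87 mm and grips with 3 to 60 N. Pads are 19 mm wide; open, the fingers measure 117 mm over their backs; the gripper's body (75 mm by 190 mm) begins 51 mm behind the grasp point.
Start: joints at [-48.61, 22.042, 0.453, 0, -68.411, -14.817], TCP at [0.28, -0.559, 0.223] pointing down, gripper open.
Joint ranges: [-179.83, 179.83], [-69.29, 118.12], [-61.27, 80.66], [-181.25, 117.63], [-171.15, -9.14], [-177.46, 177.46]. Speed limits (degrees/s): [159.86, 159.86, 180, 180, 180, 180].

## Interface

Orientations are given as a 3x3 rotation matrix whose columns are the frame's x, y, z axes.
In Python, from station import r gives the robot as it stands.
- The arm moves only by the shell command python3 steer.py FILE, which reads ROWS from the file FILE. ROWS is a JSON list of rows, 1 to 8 of them, each an object with the fields aperture (the opening from 0.0 (shut) to 1.0 (fully open)), d (a list: dx, dy, dz in shares of 0.4 m (1.0 is 0.4 m)), turn_vec (a list: a rotation vector rx, ry, rz in normalised numbers (1 is 180 degrees)); a field left out counts as zero (the opening has to be given); each row is the pose to reach, as a shift and turn from the pose commanded when the command began, along the tool's axes at that moment; what a row does not reach only later rows make up. A row lasts 1/10 s, in which the tool goes at most 0.05 m and 8.59 degrees, less where a joint would pass 70% of its speed; a pose out of reach is approached as far as the arm can. The fingers move at their own pace and stop on an object; the grip force is fixed at half the most. Time passes only in rows, so rows that do not move let the fingers close. It prints the time, the measured TCP pose, the force, the opening and the grip force at its end. Shift and turn numbers lie between -1 and 1, and a call with a number outside is refused. Input that does not fit is refused with a message, and nothing moves.
- r.sense(): the state, without advancing time (a new reading comes with each control period).
- r.capture(name): name is "side" or "top" or "wrist"; returns a dict with "pixels" (480x640x3 uint8, red, green, blue), "z_map" (480x640 float32, m along the optical axis (not along the pixel's ray), 0 where there is no reading), "K" (3x3 intrinsics, pixels), "world_from_camera" (4x4, takes a point from camera to world coordinates). Camera axes: x right, y up, looking along -z (the intrinsics and any distortion apply to the point x, -y, -z); pixel columns grow to the right and rows downward; lengths in m; the calibration is good to about 2 mm. A picture is of the moment at which its call begins.
- r.finish_job(): hands the job in; it is judged then, once.
The state is a dict: "time_s": time; "joints": joint angles; "joint_velocities": joint speeds; "effort": joint torques, N m; "tcp_pos": TCP position; "ee_rot": TCP orientation; "wrist_force": force on the tool from outside, world axes, zero at the start; "moment": the same for the moment, N m; "gripper_width": opening from 0.0 (shut) to 1.0 (fully open); "gripper_force": force on a finger pad.
Only numpy, scipy, OpenCV 4.12 (cv2) and the standard library are available. Lean on these libraries where they do the work, as an engineer would, in place of code of your own. Each camera call takes 0.05 s, during which the arm holds its last target. There are 200 camera calls.

## Task

First pull every protective cap off the posts of the brake backing plate and put them all in the blue tray. Then lift each return spring off its rack peg and fit it to the station whose span suits its length (shortest spring to the shortest span, and so on): hook leg down through the hole, spring stretched so that its eye drops over the post and lies flat on the plate. Do not disturb the oil tin or the jar.

Things in the scene. Friction and masses are not known exactly. Their poses are not given: they have to be found in the camera images.
- plate: Dark steel brake backing plate 240 (x) by 230 (y) mm, 8 mm thick, fixed on two low feet, top 45 mm above the bench, open below. Origin on the bench under its centre. Three stations side by side at y = -75, 0, +75 mm, each along x: a round through hole (18 mm) at the -x side and an upright post (12 mm diameter, 14 mm high) at x = +80 mm. Their spans from hole to post differ.
- rack: Fixed wooden spring rack, 230 mm wide (y), origin on the bench. Front rail (centre x = 55 mm, top 45 mm high) with three upright pegs, 10 mm diameter, 16 mm high, at y = -75, 0, +75 mm; rear rail (centre x = -23 mm, top 47.5 mm high) under the coils. Springs lie along its x, eye over a peg (to +x), hook leg hanging free behind the rear rail.
- tray: Loose open blue plastic tray 160 (x) by 120 (y) by 40 mm high, wall and floor 4 mm, 0.5 kg. Origin under the centre of its floor. It may get knocked aside.
- hole_short (a point): Centre of the hole for the short spring, at the level of the plate's top face; hole 18 mm diameter; axes as the plate's. 127 mm from its post.
- post_short (a point): Foot of the post for the short spring, at the level of the plate's top face (post 12 mm diameter, 14 mm high); axes as the plate's.
- spring_short: Steel tension spring, 95 mm from eye centre to hook leg when slack (the three: 95, 120, 145 mm), 0.1 kg; may be absent. Origin: eye centre, at the eye's underside; x from hook to eye, z up. Flat eye 23 mm inside, 37 mm outside, 7 mm thick. Pull tab to grip, centred at x = -32 mm: 20 long (x), 10 wide (y), from z = 2 to 44 mm. Then 18 mm coils, axis at z = 11.5 mm.
- spring_short_hook (a point): Lower tip of the short spring's straight hook leg: 8 mm diameter, pointing down from a 30 mm wide yoke at the coils' end to 32 mm below the eye's underside. The spring does not bend; it only stretches along x: 1 N initial tension, then 300 N/m, at most 48 mm.
- cap_short: Black plastic protective cap over the short spring's post at the start: cylinder 30 mm diameter, 45 mm long, 30 g, closed top, bore 19 mm wide and 19 mm deep. Origin at the centre of its open lower end, z along its axis to the closed top.
- hole_mid (a point): Centre of the hole for the mid spring, at the level of the plate's top face; hole 18 mm diameter; axes as the plate's. 152 mm from its post.
- post_mid (a point): Foot of the post for the mid spring, at the level of the plate's top face (post 12 mm diameter, 14 mm high); axes as the plate's.
- spring_mid: Steel tension spring, 120 mm from eye centre to hook leg when slack (the three: 95, 120, 145 mm), 0.1 kg; may be absent. Origin: eye centre, at the eye's underside; x from hook to eye, z up. Flat eye 23 mm inside, 37 mm outside, 7 mm thick. Pull tab to grip, centred at x = -32 mm: 20 long (x), 10 wide (y), from z = 2 to 44 mm. Then 18 mm coils, axis at z = 11.5 mm.
- spring_mid_hook (a point): Lower tip of the mid spring's straight hook leg: 8 mm diameter, pointing down from a 30 mm wide yoke at the coils' end to 32 mm below the eye's underside. The spring does not bend; it only stretches along x: 1 N initial tension, then 300 N/m, at most 48 mm.
- cap_mid: Black plastic protective cap over the mid spring's post at the start: cylinder 30 mm diameter, 45 mm long, 30 g, closed top, bore 19 mm wide and 19 mm deep. Origin at the centre of its open lower end, z along its axis to the closed top.
- hole_long (a point): Centre of the hole for the long spring, at the level of the plate's top face; hole 18 mm diameter; axes as the plate's. 177 mm from its post.
- post_long (a point): Foot of the post for the long spring, at the level of the plate's top face (post 12 mm diameter, 14 mm high); axes as the plate's.
- spring_long: Steel tension spring, 145 mm from eye centre to hook leg when slack (the three: 95, 120, 145 mm), 0.1 kg; may be absent. Origin: eye centre, at the eye's underside; x from hook to eye, z up. Flat eye 23 mm inside, 37 mm outside, 7 mm thick. Pull tab to grip, centred at x = -32 mm: 20 long (x), 10 wide (y), from z = 2 to 44 mm. Then 18 mm coils, axis at z = 11.5 mm.
- spring_long_hook (a point): Lower tip of the long spring's straight hook leg: 8 mm diameter, pointing down from a 30 mm wide yoke at the coils' end to 32 mm below the eye's underside. The spring does not bend; it only stretches along x: 1 N initial tension, then 300 N/m, at most 48 mm.
- cap_long: Black plastic protective cap over the long spring's post at the start: cylinder 30 mm diameter, 45 mm long, 30 g, closed top, bore 19 mm wide and 19 mm deep. Origin at the centre of its open lower end, z along its axis to the closed top.
- oil_tin: Bystander: oil tin, 80 mm diameter, 85 mm high, origin under it.
- grease_jar: Bystander: closed jar, 70 mm diameter, 80 mm high, origin under it.

How it is judged (in metres and radians):
On the way, in this order (a step that is already met when the one before it is completed fails the run):
1. every cap is in the tray (x of cap_short in the frame of tray between -0.082 and 0.082 m and y of cap_short in the frame of tray between -0.062 and 0.062 m and z of cap_short in the frame of tray between 0 and 0.05 m and x of cap_mid in the frame of tray between -0.082 and 0.082 m and y of cap_mid in the frame of tray between -0.062 and 0.062 m and z of cap_mid in the frame of tray between 0 and 0.05 m and x of cap_long in the frame of tray between -0.082 and 0.082 m and y of cap_long in the frame of tray between -0.062 and 0.062 m and z of cap_long in the frame of tray between 0 and 0.05 m), for 0.2 s.
2. every spring is hooked in its hole and its eye is down round its post (horizontal distance between spring_short_hook and hole_short below 0.011 m and z of spring_short_hook in the frame of hole_short below -0.015 m and horizontal distance between spring_short and post_short below 0.011 m and z of spring_short in the frame of post_short below 0.007 m and horizontal distance between spring_mid_hook and hole_mid below 0.011 m and z of spring_mid_hook in the frame of hole_mid below -0.015 m and horizontal distance between spring_mid and post_mid below 0.011 m and z of spring_mid in the frame of post_mid below 0.007 m and horizontal distance between spring_long_hook and hole_long below 0.011 m and z of spring_long_hook in the frame of hole_long below -0.015 m and horizontal distance between spring_long and post_long below 0.011 m and z of spring_long in the frame of post_long below 0.007 m), for 0.2 s.
At the end, for the whole second after the job is handed in: Every cap in the tray; each spring at its own station: hook tip within 11 mm of the hole's axis and 15 mm or more below the plate's top, eye centre within 11 mm of the post's axis, eye underside less than 7 mm above the plate, at rest (all of step 1 and all of step 2 and linear speed of each of spring_short, spring_mid, spring_long below 0.03 m/s); the robot touches nothing.
It fails at once if the oil tin is pushed more than 3 cm or knocked over (distance of oil_tin from where it was at the start of the episode above 0.03 m or angle between oil_tin's own z axis and vertical above 0.6 rad).
It fails at once if the grease jar is pushed more than 3 cm or knocked over (distance of grease_jar from where it was at the start of the episode above 0.03 m or angle between grease_jar's own z axis and vertical above 0.6 rad).
Of spring_short, spring_mid, spring_long only 2 to 3 are there at a start; the rules pass over those that are not, and their reading is None.
At some moment in a run one of tray may be knocked a few centimetres aside while the robot is not near it.
Once in a run the grip may slacken for a moment while it holds something.
It also fails if it takes over 208 s, if anything falls off the work surface, if the arm or the gripper's body presses on something with over 40 N, if the wrist force passes 120 N, or if a joint passes its speed limit or range.

## Working session

There is one attempt and no reset: what is moved stays moved. The work goes in short steps, Python scripts to look and compute and a shell command to move; the robot and the scene stay as the last step left them, time stands still between calls to the robot, and variables do not carry over. Pictures are saved under pics/ and viewed, at most 14 in all, crops included, and the job is handed in when it is done.

```bash
ls; mkdir -p pics
cat > h.py <<'E'
import numpy as np, cv2, pickle
from station import r
def cap(n,tag):
    c=r.capture(n); pickle.dump(c,open(f'pics/{tag}.pkl','wb'))
    cv2.imwrite(f'pics/{tag}.png',cv2.cvtColor(c['pixels'],cv2.COLOR_RGB2BGR)); return c
def load(tag): return pickle.load(open(f'pics/{tag}.pkl','rb'))
def ray(c,u,v):
    K=c['K']; T=c['world_from_camera']
    d=T[:3,:3]@np.array([(u-K[0,2])/K[0,0],-(v-K[1,2])/K[1,1],-1.]); return T[:3,3],d
def pz(c,u,v,z):
    o,d=ray(c,u,v); return o+d*(z-o[2])/d[2]
def pd(c,u,v):
    o,d=ray(c,u,v); return o+d*float(c['z_map'][int(round(v)),int(round(u))])
def cloud(c):
    K=c['K'];T=c['world_from_camera'];v,u=np.mgrid[0:480,0:640];z=c['z_map']
    p=np.stack([(u-K[0,2])/K[0,0]*z,-(v-K[1,2])/K[1,1]*z,-z],-1)
    return p@T[:3,:3].T+T[:3,3]
def two(c1,p1,c2,p2):
    o1,d1=ray(c1,*p1);o2,d2=ray(c2,*p2)
    A=np.stack([d1,-d2],1);t=np.linalg.lstsq(A,o2-o1,rcond=None)[0]
    a=o1+d1*t[0];b=o2+d2*t[1];return (a+b)/2,np.linalg.norm(a-b)
E
python3 - <<'E'
from h import *
for n in('top','side'):
    c=cap(n,n+'0');print(n,c['K'],c['world_from_camera'].round(3))
s=r.sense();print(s['tcp_pos'],s['ee_rot'],s['time_s'])
E
```

```text
pics
station.py
steer.py
top [[613.48617805   0.         314.87580784]
 [  0.         613.48617805 237.91056225]
 [  0.           0.           1.        ]] [[ 0.006  0.981 -0.192  0.339]
 [-1.     0.005 -0.005 -0.05 ]
 [-0.004  0.192  0.981  1.436]
 [ 0.     0.     0.     1.   ]]
side [[482.68520159   0.         327.83801698]
 [  0.         482.68520159 238.86093731]
 [  0.           0.           1.        ]] [[ 0.999  0.013 -0.035  0.559]
 [-0.033  0.744 -0.667 -0.77 ]
 [ 0.018  0.668  0.744  0.876]
 [ 0.     0.     0.     1.   ]]
[ 0.27935886 -0.55848007  0.22158158] [[-8.94417860e-01 -4.47231168e-01 -9.87039779e-04]
 [-4.47232242e-01  8.94416221e-01  1.71606061e-03]
 [ 1.15348600e-04  1.97631127e-03 -9.99998040e-01]] 0.1
```

View pics/top0.png

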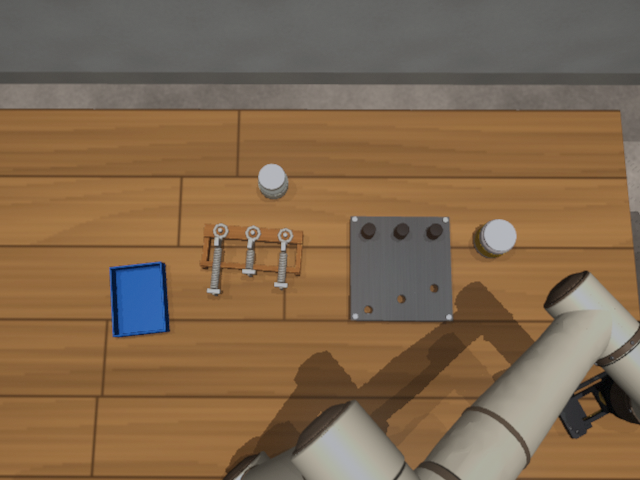

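View pics/side0.png

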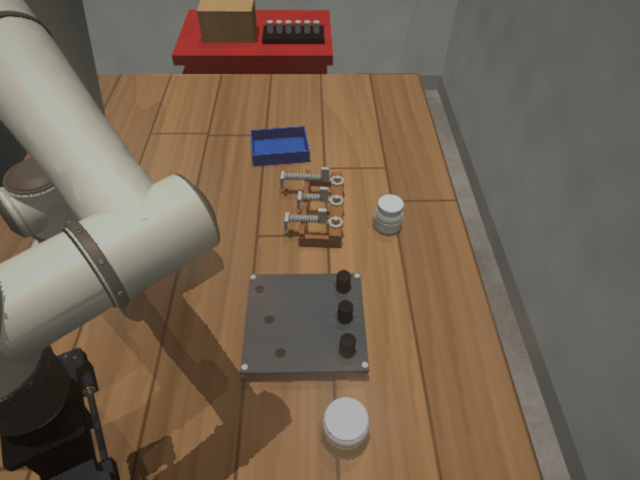

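Top view: the tray is at (140,300) and the rack at (250,255). Its springs, left to right, are long (220,255), short (250,250) and mid (284,257). The plate is at (400,270) with caps at (368,230), (401,230) and (434,230), and holes at (367,309), (401,299) and (434,288). The leftmost span is the longest. I'll enlarge crops to get precise pixels.

Run:
```python
from h import *
a=cv2.imread('pics/top0.png')[210:330,198:460];cv2.imwrite('pics/ct.png',cv2.resize(a,None,fx=3,fy=3,interpolation=cv2.INTER_CUBIC))
a=cv2.imread('pics/side0.png')[165:380,238:375];cv2.imwrite('pics/cs.png',cv2.resize(a,None,fx=2.7,fy=2.7,interpolation=cv2.INTER_CUBIC))
c=load('top0')
for n,p in dict(long_eye=(220,231),tabl=(218,240),cap=(368,230),plate=(400,270),tray=(139,300),board=(300,400)).items(): print(n,pd(c,*p).round(4))
```

```text
long_eye [0.6235 0.1741 0.0565]
tabl [0.5962 0.1727 0.0886]
cap [ 0.6207 -0.163   0.0895]
plate [ 0.5374 -0.2392  0.0422]
tray [0.4689 0.3663 0.003 ]
board [ 2.448e-01 -1.220e-02 -2.000e-04]
```

View pics/ct.png

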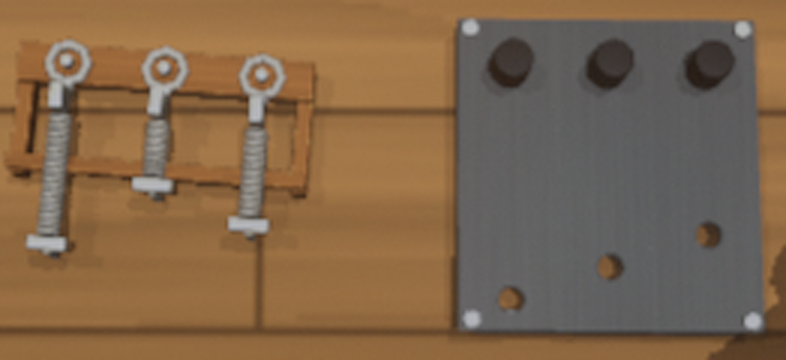

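View pics/cs.png

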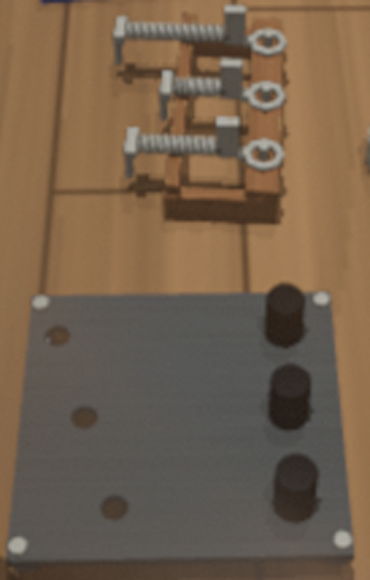

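Top crop: pegs at (67,60), (164,66) and (262,74); holes at (510,298), (609,267) and (708,235); plate corners at (470,28), (743,30), (472,319) and (752,321). Side crop: pegs at (268,40), (266,95) and (263,153); holes at (58,336), (84,417) and (114,508).

Run:
```python
from h import *
T=load('top0');S=load('side0')
f=lambda p:((p[0]+.5)/3-.5+198,(p[1]+.5)/3-.5+210)
g=lambda p:((p[0]+.5)/2.7-.5+238,(p[1]+.5)/2.7-.5+165)
for n,a,b in [('pegL',(67,60),(268,40)),('pegS',(164,66),(266,95)),('pegM',(262,74),(263,153)),
 ('holeL',(510,298),(58,336)),('holeM',(609,267),(84,417)),('holeS',(708,235),(114,508)),
 ('c++',(470,28),(321,298)),('c+-',(743,30),(342,539)),('c-+',(472,319),(40,302)),('c--',(752,321),(18,545)),
 ('capL',(517,57),(284,292)),('capM',(615,58),(291,375)),('capS',(714,59),(297,465)),('tabL',(58,88),(236,8)),('tabS',(158,92),(231,64)),('tabM',(258,98),(228,121))]:
    p,e=two(T,f(a),S,g(b));print(n,p.round(4),'gap',round(e,4),'depth',pd(T,*f(a)).round(3),pd(S,*g(b)).round(3))
P=cloud(T);m=(P[...,2]>.03)&(P[...,2]<.05)&(np.mgrid[0:480,0:640][1]<185)&(np.mgrid[0:480,0:640][0]>240)&(np.mgrid[0:480,0:640][0]<350)
q=P[m][:,:2].astype(np.float32);print('tray',len(q),cv2.minAreaRect(q))
q=P[(P[...,2]>.035)&(P[...,2]<.05)&(P[...,1]<-.1)&(P[...,1]>-.38)&(P[...,0]>.38)&(P[...,0]<.7)][:,:2].astype(np.float32);print('plate',cv2.minAreaRect(q))
```

```text
pegL [0.6283 0.1752 0.0513] gap 0.0012 depth [0.626 0.174 0.059] [0.629 0.176 0.05 ]
pegS [0.6236 0.1005 0.0502] gap 0.0001 depth [0.621 0.099 0.063] [0.624 0.103 0.048]
pegM [0.6175 0.025  0.0518] gap 0.0002 depth [0.615 0.024 0.064] [0.617 0.022 0.055]
holeL [ 0.4485 -0.1639  0.0441] gap 0.0014 depth [ 0.452 -0.168 -0.006] [ 0.443 -0.131 -0.001]
holeM [ 0.4723 -0.2388  0.0446] gap 0.0016 depth [ 0.476 -0.245  0.001] [ 0.468 -0.209 -0.001]
holeS [ 0.497  -0.3144  0.0443] gap 0.0016 depth [ 0.502 -0.324 -0.007] [ 0.495 -0.29  -0.   ]
c++ [ 0.6561 -0.1348  0.0496] gap 0.0023 depth [ 0.655 -0.135  0.051] [ 0.657 -0.133  0.047]
c+- [ 0.6553 -0.3452  0.0504] gap 0.0021 depth [ 0.656 -0.347  0.045] [ 0.657 -0.344  0.049]
c-+ [ 0.4326 -0.1348  0.0499] gap 0.0022 depth [ 0.432 -0.135  0.045] [ 0.434 -0.134  0.049]
c-- [ 0.4324 -0.3441  0.0498] gap 0.0022 depth [ 0.431 -0.344  0.05 ] [ 0.433 -0.344  0.049]
capL [ 0.6228 -0.1665  0.099 ] gap 0.002 depth [ 0.623 -0.167  0.092] [ 0.625 -0.159  0.089]
capM [ 0.6236 -0.2396  0.0958] gap 0.003 depth [ 0.623 -0.24   0.091] [ 0.626 -0.235  0.09 ]
capS [ 0.6233 -0.3131  0.0958] gap 0.0032 depth [ 0.622 -0.314  0.092] [ 0.625 -0.309  0.089]
tabL [0.5978 0.1744 0.0918] gap 0.0002 depth [0.598 0.175 0.089] [0.598 0.178 0.089]
tabS [0.5932 0.0997 0.0902] gap 0.0046 depth [0.595 0.1   0.092] [0.591 0.102 0.088]
tabM [0.5887 0.025  0.0925] gap 0.0046 depth [0.591 0.026 0.091] [0.586 0.025 0.092]
tray 600 ((0.47064054012298584, 0.3616570234298706), (0.16115038096904755, 0.12225545942783356), 6.962337017059326)
plate ((0.5451450347900391, -0.23996438086032867), (0.23115721344947815, 0.24134919047355652), 89.70367431640625)
```

Careful with the scale: shifts go in shares of 0.4 m and turns go in shares of 180 degrees. That gives: -0.36 m / 0.4 = -0.9, 0.164 m / 0.4 = 0.41, 26.6 degrees / 180 = 0.1478.

```bash
echo '[{"aperture":1, "d":[-0.9, 0.41, -0.15], "turn_vec":[0, 0, 0.1478]}, {"aperture":1, "d":[-0.9, 0.41, -0.15], "turn_vec":[0, 0, 0.1478]}, {"aperture":1, "d":[-0.9, 0.41, -0.15], "turn_vec":[0, 0, 0.1478]}, {"aperture":1, "d":[-0.9, 0.41, -0.15], "turn_vec":[0, 0, 0.1478]}, {"aperture":1, "d":[-0.9, 0.41, -0.15], "turn_vec":[0, 0, 0.1478]}, {"aperture":1, "d":[-0.9, 0.41, -0.15], "turn_vec":[0, 0, 0.1478]}, {"aperture":1, "d":[-0.9, 0.41, -0.15], "turn_vec":[0, 0, 0.1478]}, {"aperture":1, "d":[-0.9, 0.41, -0.15], "turn_vec":[0, 0, 0.1478]}]' > m.json && python3 steer.py m.json; echo '[{"aperture":0.5}, {"aperture":0.5}]' > m.json && python3 steer.py m.json
python3 - <<'E'
from h import *
c=cap('wrist','w0');print(c['K'],c['world_from_camera'].round(3));s=r.sense();print(s['ee_rot'].round(4) if hasattr(s['ee_rot'],'round') else s['ee_rot'],s['joints'])
E
```

```text
time_s: 0.9
tcp_pos: [0.5229, -0.2568, 0.2811]
ee_rot: [[-1.0, 0.0, -0.001], [0.0, 1.0, 0.0], [0.001, 0.0, -1.0]]
wrist_force: [0.8, -1.3, 1.1]
gripper_width: 0.998
gripper_force: 0.0
time_s: 1.1
tcp_pos: [0.5226, -0.2575, 0.2805]
ee_rot: [[-1.0, -0.002, -0.001], [-0.002, 1.0, 0.0], [0.001, 0.0, -1.0]]
wrist_force: [-0.7, -0.1, -0.4]
gripper_width: 0.895
gripper_force: 0.0
[[407.76007333   0.         311.09570378]
 [  0.         407.76007333 240.98017256]
 [  0.           0.           1.        ]] [[-0.001 -0.967 -0.256  0.454]
 [ 1.    -0.001 -0.002 -0.257]
 [ 0.002 -0.256  0.967  0.442]
 [ 0.     0.     0.     1.   ]]
[[-1.0e+00 -3.0e-04 -1.3e-03]
 [-3.0e-04  1.0e+00  4.0e-04]
 [ 1.3e-03  4.0e-04 -1.0e+00]] [-1.04127959e+01  1.59433788e+01 -1.32249305e-01 -8.64207403e-03
 -7.40032196e+01 -7.95673310e+01]
```

View pics/w0.png

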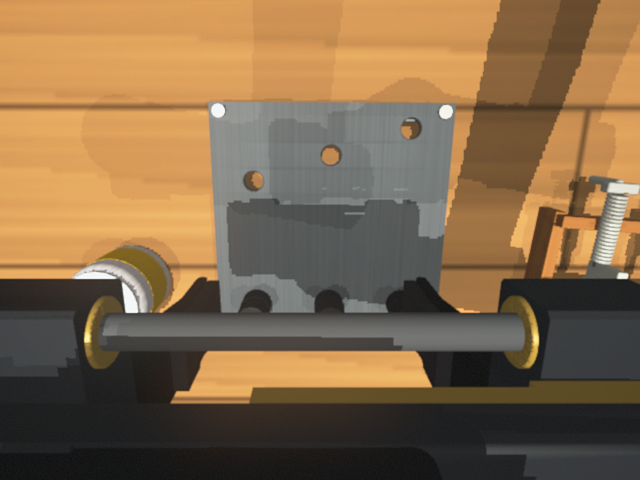

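The wrist view shows the holes at (254,181) short, (330,155) mid and (410,128) long. The caps are partly hidden behind the fingers at (255,300) and (328,302). I'll check this against the first measurement.

```bash
python3 - <<'E'
from h import *
c=load('w0')
for p in [(254,181),(330,155),(410.5,128),(218,110.5),(446,112)]: print(p,pz(c,*p,.045).round(4))
s=r.sense();print(s['tcp_pos'],s['gripper_width'])
E
echo '[{"aperture":0.5, "d":[-0.25, 0.045, 0.35]}, {"aperture":0.5, "d":[-0.25, 0.045, 0.35]}, {"aperture":0.5, "d":[-0.25, 0.045, 0.35]}, {"aperture":0.5, "d":[-0.25, 0.045, 0.35]}, {"aperture":0.5, "d":[-0.25, 0.045, 0.35]}, {"aperture":0.5, "d":[-0.25, 0.045, 0.35]}]' > m.json && python3 steer.py m.json
```

```text
(254, 181) [ 0.4991 -0.3116  0.045 ]
(330, 155) [ 0.4743 -0.2382  0.045 ]
(410.5, 128) [ 0.4494 -0.1629  0.045 ]
(218, 110.5) [ 0.4339 -0.3428  0.045 ]
(446, 112) [ 0.435  -0.1308  0.045 ]
[ 0.5219514  -0.25834712  0.28048655] 0.8559896695333268
time_s: 1.75
tcp_pos: [0.6213, -0.2421, 0.1408]
ee_rot: [[-1.0, 0.002, -0.002], [0.002, 1.0, -0.0], [0.002, -0.0, -1.0]]
wrist_force: [-0.4, -0.7, 0.7]
gripper_width: 0.508
gripper_force: 0.0
```

Converted, 0.083 m / 0.4 = 0.2075, -0.003 m / 0.4 = -0.0075.

```bash
echo '[{"aperture":0.5, "d":[-0.0075, 0.0063, 0.125]}, {"aperture":0.5, "d":[-0.0075, 0.0063, 0.2075]}, {"aperture":0.5, "d":[-0.0075, 0.0063, 0.2075]}, {"aperture":0, "d":[-0.0075, 0.0063, 0.2075]}, {"aperture":0, "d":[-0.0075, 0.0063, 0.2075]}, {"aperture":0, "d":[-0.0075, 0.0063, 0.2075]}, {"aperture":0, "d":[-0.0075, 0.0063, 0.2075]}, {"aperture":0, "d":[-0.0075, 0.0063, 0.2075]}]' > m.json && python3 steer.py m.json; echo '[{"aperture":0, "d":[0, 0, -0.075]}, {"aperture":0, "d":[0, 0, -0.2]}, {"aperture":0, "d":[0, 0, -0.325]}, {"aperture":0, "d":[0, 0, -0.325]}]' > m.json && python3 steer.py m.json
```

```text
time_s: 2.55
tcp_pos: [0.627, -0.2388, 0.0613]
ee_rot: [[-1.0, -0.0, 0.005], [-0.0, 1.0, -0.002], [-0.005, -0.002, -1.0]]
wrist_force: [0.3, 0.5, 7.7]
gripper_width: 0.333
gripper_force: 30.0
time_s: 2.95
tcp_pos: [0.6296, -0.2398, 0.1985]
ee_rot: [[-1.0, -0.001, 0.017], [-0.001, 1.0, -0.005], [-0.017, -0.005, -1.0]]
wrist_force: [1.0, 1.0, 1.1]
gripper_width: 0.336
gripper_force: 30.0
```

Converted, 0.3 m / 0.4 = 0.75, 0.06 m / 0.4 = 0.15.

```bash
echo '[{"aperture":0, "d":[0.15, 0.75, 0]}, {"aperture":0, "d":[0.15, 0.75, 0]}, {"aperture":0, "d":[0.15, 0.75, 0]}, {"aperture":0, "d":[0.15, 0.75, 0]}, {"aperture":0, "d":[0.15, 0.75, 0]}, {"aperture":0, "d":[0.15, 0.75, 0]}, {"aperture":0, "d":[0.15, 0.75, 0]}]' > m.json && python3 steer.py m.json; echo '[{"aperture":0, "d":[0.1375, 0.75, 0.15]}, {"aperture":0, "d":[0.1375, 0.75, 0.15]}, {"aperture":0, "d":[0.1375, 0.75, 0.15]}, {"aperture":0, "d":[0.1375, 0.75, 0.15]}, {"aperture":0, "d":[0.1375, 0.75, 0.15]}, {"aperture":0, "d":[0.1375, 0.75, 0.15]}, {"aperture":0, "d":[0.1375, 0.75, 0.15]}, {"aperture":0, "d":[0.1375, 0.75, 0.15]}]' > m.json && python3 steer.py m.json
cat >> h.py <<'E'
def tray(tag):
    c=cap('top',tag);P=cloud(c);v,u=np.mgrid[0:480,0:640]
    px=c['pixels'].astype(int);blue=(px[...,2]>px[...,0]*1.5+15)&(u<330)&(P[...,2]>.028)&(P[...,2]<.05)
    q=P[blue][:,:2].astype(np.float32);return len(q),cv2.minAreaRect(q)
def st():
    s=r.sense();print('t',s['time_s'],'tcp',np.round(s['tcp_pos'],4),'w',round(s['gripper_width'],3),'F',np.round(s['wrist_force'],1),'\n',np.round(s['ee_rot'],4))
E
python3 -c "
from h import *
print(tray('t1'));st()"
```

```text
time_s: 3.65
tcp_pos: [0.5645, 0.0663, 0.1889]
ee_rot: [[-1.0, -0.005, 0.002], [-0.005, 1.0, 0.001], [-0.002, 0.001, -1.0]]
wrist_force: [1.6, -0.5, -0.2]
gripper_width: 0.336
gripper_force: 30.0
time_s: 4.45
tcp_pos: [0.5099, 0.363, 0.1274]
ee_rot: [[-1.0, -0.002, -0.001], [-0.002, 1.0, -0.001], [0.001, -0.001, -1.0]]
wrist_force: [0.6, -1.3, -0.4]
gripper_width: 0.331
gripper_force: 30.0
(422, ((0.4688735604286194, 0.36130616068840027), (0.1577758640050888, 0.12221742421388626), 6.516347885131836))
t 4.5 tcp [0.5103 0.3617 0.1279] w 0.332 F [-0.6 -0.4 -0.4] 
 [[-1.e+00 -3.e-04 -5.e-04]
 [-3.e-04  1.e+00 -6.e-04]
 [ 5.e-04 -6.e-04 -1.e+00]]
```

```bash
echo '[{"aperture":0, "d":[-0.015, 0.0125, 0.125]}, {"aperture":0, "d":[-0.015, 0.0125, 0.25]}, {"aperture":0, "d":[-0.015, 0.0125, 0.25]}, {"aperture":0.55, "d":[-0.015, 0.0125, 0.255]}, {"aperture":0.55, "d":[-0.015, 0.0125, 0.255]}, {"aperture":0.55, "d":[-0.015, 0.0125, 0.125]}, {"aperture":0.55, "d":[-0.015, 0.0125, 0]}]' > m.json && python3 steer.py m.json; echo '[{"aperture":0.5, "d":[-0.1375, -0.75, -0.1]}, {"aperture":0.5, "d":[-0.1375, -0.75, -0.1]}, {"aperture":0.5, "d":[-0.1375, -0.75, -0.1]}, {"aperture":0.5, "d":[-0.1375, -0.75, -0.1]}, {"aperture":0.5, "d":[-0.1375, -0.75, -0.1]}, {"aperture":0.5, "d":[-0.1375, -0.75, -0.1]}, {"aperture":0.5, "d":[-0.1375, -0.75, -0.1]}]' > m.json && python3 steer.py m.json; echo '[{"aperture":0.5, "d":[-0.125, -0.575, 0]}, {"aperture":0.5, "d":[-0.125, -0.575, 0]}, {"aperture":0.5, "d":[-0.125, -0.575, 0]}, {"aperture":0.5, "d":[-0.125, -0.575, 0]}, {"aperture":0.5, "d":[-0.125, -0.575, 0]}, {"aperture":0.5, "d":[-0.125, -0.575, 0]}]' > m.json && python3 steer.py m.json; python3 -c "
from h import *
print(tray('t2'));st()"
```

```text
time_s: 5.2
tcp_pos: [0.5166, 0.3661, 0.1289]
ee_rot: [[-1.0, 0.001, 0.0], [0.001, 1.0, -0.0], [-0.0, -0.0, -1.0]]
wrist_force: [2.0, 1.4, 0.6]
gripper_width: 0.53
gripper_force: 0.0
time_s: 5.9
tcp_pos: [0.5725, 0.0623, 0.1704]
ee_rot: [[-1.0, 0.006, 0.006], [0.006, 1.0, 0.001], [-0.006, 0.001, -1.0]]
wrist_force: [0.8, 0.1, 0.9]
gripper_width: 0.505
gripper_force: 0.0
time_s: 6.5
tcp_pos: [0.6219, -0.1673, 0.1684]
ee_rot: [[-1.0, 0.006, 0.004], [0.006, 1.0, -0.001], [-0.004, -0.001, -1.0]]
wrist_force: [-0.8, -0.3, -0.3]
gripper_width: 0.502
gripper_force: 0.0
(569, ((0.4693191647529602, 0.36108076572418213), (0.1591523140668869, 0.12188813835382462), 7.187080383300781))
t 6.55 tcp [ 0.6215 -0.1653  0.1682] w 0.503 F [-0.2  1.2 -0.2] 
 [[-1.0e+00  4.0e-03  3.2e-03]
 [ 4.0e-03  1.0e+00 -2.0e-04]
 [-3.2e-03 -1.0e-04 -1.0e+00]]
```

View pics/t2.png

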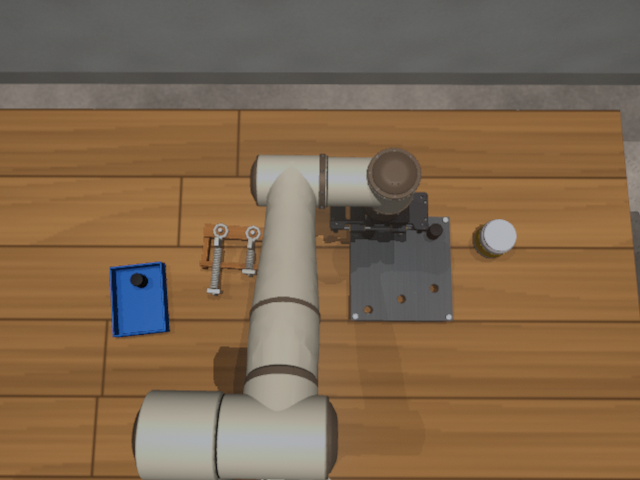

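The first cap stands in the tray at (139,280). Now the long post's cap.

Converted, 0.109 m / 0.4 = 0.2725, 0.1 m / 0.4 = 0.25.

```bash
echo '[{"aperture":0.5, "d":[-0.0075, 0.0025, 0.125]}, {"aperture":0.5, "d":[-0.0075, 0.0025, 0.25]}, {"aperture":0.5, "d":[-0.0075, 0.0025, 0.2725]}, {"aperture":0.5, "d":[-0.0075, 0.0025, 0.2725]}, {"aperture":0, "d":[-0.0075, 0.0025, 0.2725]}, {"aperture":0, "d":[-0.0075, 0.0025, 0.2725]}, {"aperture":0, "d":[-0.0075, 0.0025, 0.2725]}, {"aperture":0, "d":[-0.0075, 0.0025, 0.2725]}]' > m.json && python3 steer.py m.json; echo '[{"aperture":0, "d":[0, 0, -0.075]}, {"aperture":0, "d":[0, 0, -0.2]}, {"aperture":0, "d":[0, 0, -0.325]}, {"aperture":0, "d":[0, 0, -0.325]}]' > m.json && python3 steer.py m.json;  echo '[{"aperture":0, "d":[0.2, 0.75, 0]}, {"aperture":0, "d":[0.2, 0.75, 0]}, {"aperture":0, "d":[0.2, 0.75, 0]}, {"aperture":0, "d":[0.2, 0.75, 0]}, {"aperture":0, "d":[0.2, 0.75, 0]}, {"aperture":0, "d":[0.2, 0.75, 0]}, {"aperture":0, "d":[0.2, 0.75, 0]}]' > m.json && python3 steer.py m.json; echo '[{"aperture":0, "d":[0.1875, 0.5625, 0.1]}, {"aperture":0, "d":[0.1875, 0.5625, 0.1]}, {"aperture":0, "d":[0.1875, 0.5625, 0.1]}, {"aperture":0, "d":[0.1875, 0.5625, 0.1]}, {"aperture":0, "d":[0.1875, 0.5625, 0.1]}, {"aperture":0, "d":[0.1875, 0.5625, 0.1]}, {"aperture":0, "d":[0.1875, 0.5625, 0.1]}]' > m.json && python3 steer.py m.json; python3 -c "
from h import *
print(tray('t3'));st()"
```

```text
time_s: 7.35
tcp_pos: [0.626, -0.1622, 0.0599]
ee_rot: [[-1.0, -0.0, 0.005], [-0.0, 1.0, -0.0], [-0.005, -0.0, -1.0]]
wrist_force: [-0.4, 2.4, 5.8]
gripper_width: 0.333
gripper_force: 30.0
time_s: 7.75
tcp_pos: [0.6287, -0.1633, 0.1969]
ee_rot: [[-1.0, -0.001, 0.017], [-0.001, 1.0, -0.003], [-0.017, -0.003, -1.0]]
wrist_force: [0.9, 0.7, -0.4]
gripper_width: 0.338
gripper_force: 30.0
time_s: 8.45
tcp_pos: [0.5432, 0.1418, 0.1876]
ee_rot: [[-1.0, -0.004, 0.001], [-0.004, 1.0, 0.001], [-0.001, 0.001, -1.0]]
wrist_force: [0.1, -0.8, -0.6]
gripper_width: 0.335
gripper_force: 30.0
time_s: 9.15
tcp_pos: [0.4691, 0.3632, 0.1468]
ee_rot: [[-1.0, -0.001, -0.001], [-0.001, 1.0, -0.001], [0.001, -0.001, -1.0]]
wrist_force: [0.6, -0.2, -0.5]
gripper_width: 0.333
gripper_force: 30.0
(441, ((0.4695585072040558, 0.3610452711582184), (0.15900853276252747, 0.12116862088441849), 6.502126216888428))
t 9.2 tcp [0.4695 0.3624 0.1471] w 0.337 F [-1.   0.2  0.7] 
 [[-1.e+00  5.e-04 -2.e-04]
 [ 5.e-04  1.e+00 -4.e-04]
 [ 2.e-04 -4.e-04 -1.e+00]]
```

Converted, 0.12 m / 0.4 = 0.3, 0.119 m / 0.4 = 0.2975.

```bash
echo '[{"aperture":0, "d":[0, 0, 0.125]}, {"aperture":0, "d":[0, 0, 0.25]}, {"aperture":0, "d":[0, 0, 0.2975]}, {"aperture":0, "d":[0, 0, 0.3]}, {"aperture":0.55, "d":[0, 0, 0.3]}, {"aperture":0.55, "d":[0, 0, 0.3]}, {"aperture":0.55, "d":[0, 0, 0.175]}, {"aperture":0.55, "d":[0, 0, 0.05]}]' > m.json && python3 steer.py m.json; echo '[{"aperture":0.5, "d":[-0.2, -0.9, -0.1]}, {"aperture":0.5, "d":[-0.2, -0.9, -0.1]}, {"aperture":0.5, "d":[-0.2, -0.9, -0.1]}, {"aperture":0.5, "d":[-0.2, -0.9, -0.1]}, {"aperture":0.5, "d":[-0.2, -0.9, -0.1]}, {"aperture":0.5, "d":[-0.2, -0.9, -0.1]}, {"aperture":0.5, "d":[-0.2, -0.9, -0.1]}, {"aperture":0.5, "d":[-0.2, -0.9, -0.1]}]' > m.json && python3 steer.py m.json; echo '[{"aperture":0.5, "d":[-0.1875, -0.7875, 0]}, {"aperture":0.5, "d":[-0.1875, -0.7875, 0]}, {"aperture":0.5, "d":[-0.1875, -0.7875, 0]}, {"aperture":0.5, "d":[-0.1875, -0.7875, 0]}, {"aperture":0.5, "d":[-0.1875, -0.7875, 0]}, {"aperture":0.5, "d":[-0.1875, -0.7875, 0]}, {"aperture":0.5, "d":[-0.1875, -0.7875, 0]}, {"aperture":0.5, "d":[-0.1875, -0.7875, 0]}]' > m.json && python3 steer.py m.json; python3 -c "
from h import *
print(tray('t4'));st()"
```

```text
time_s: 10.0
tcp_pos: [0.4696, 0.3624, 0.1291]
ee_rot: [[-1.0, 0.001, 0.0], [0.001, 1.0, -0.001], [-0.0, -0.001, -1.0]]
wrist_force: [0.6, -0.2, 0.2]
gripper_width: 0.532
gripper_force: 0.0
time_s: 10.8
tcp_pos: [0.5505, -0.0007, 0.1702]
ee_rot: [[-1.0, 0.004, 0.005], [0.004, 1.0, 0.001], [-0.005, 0.001, -1.0]]
wrist_force: [-0.1, -0.1, 0.2]
gripper_width: 0.498
gripper_force: 0.0
time_s: 11.6
tcp_pos: [0.6244, -0.3162, 0.1686]
ee_rot: [[-1.0, 0.005, 0.003], [0.005, 1.0, -0.001], [-0.003, -0.001, -1.0]]
wrist_force: [-0.2, 1.3, -0.1]
gripper_width: 0.502
gripper_force: 0.0
(607, ((0.46969813108444214, 0.3610503673553467), (0.15946251153945923, 0.1212952733039856), 6.5515618324279785))
t 11.65 tcp [ 0.6242 -0.3142  0.1686] w 0.497 F [-0.5  0.5 -0.5] 
 [[-1.0e+00  3.5e-03  2.7e-03]
 [ 3.5e-03  1.0e+00 -7.0e-04]
 [-2.7e-03 -7.0e-04 -1.0e+00]]
```

Converted, 0.109 m / 0.4 = 0.2725, 0.1 m / 0.4 = 0.25.

```bash
echo '[{"aperture":0.5, "d":[0, 0, 0.125]}, {"aperture":0.5, "d":[0, 0, 0.25]}, {"aperture":0.5, "d":[0, 0, 0.2725]}, {"aperture":0.5, "d":[0, 0, 0.2725]}, {"aperture":0, "d":[0, 0, 0.2725]}, {"aperture":0, "d":[0, 0, 0.2725]}, {"aperture":0, "d":[0, 0, 0.2725]}, {"aperture":0, "d":[0, 0, 0.2725]}]' > m.json && python3 steer.py m.json; echo '[{"aperture":0, "d":[0, 0, -0.075]}, {"aperture":0, "d":[0, 0, -0.2]}, {"aperture":0, "d":[0, 0, -0.325]}, {"aperture":0, "d":[0, 0, -0.325]}]' > m.json && python3 steer.py m.json;  echo '[{"aperture":0, "d":[0.25, 0.875, 0]}, {"aperture":0, "d":[0.25, 0.875, 0]}, {"aperture":0, "d":[0.25, 0.875, 0]}, {"aperture":0, "d":[0.25, 0.875, 0]}, {"aperture":0, "d":[0.25, 0.875, 0]}, {"aperture":0, "d":[0.25, 0.875, 0]}, {"aperture":0, "d":[0.25, 0.875, 0]}, {"aperture":0, "d":[0.25, 0.875, 0]}]' > m.json && python3 steer.py m.json; echo '[{"aperture":0, "d":[0.2475, 0.8, 0.1]}, {"aperture":0, "d":[0.2475, 0.8, 0.1]}, {"aperture":0, "d":[0.2475, 0.8, 0.1]}, {"aperture":0, "d":[0.2475, 0.8, 0.1]}, {"aperture":0, "d":[0.2475, 0.8, 0.1]}, {"aperture":0, "d":[0.2475, 0.8, 0.1]}, {"aperture":0, "d":[0.2475, 0.8, 0.1]}, {"aperture":0, "d":[0.2475, 0.8, 0.1]}]' > m.json && python3 steer.py m.json; python3 -c "
from h import *
print(tray('t5'));st()"
```

```text
time_s: 12.45
tcp_pos: [0.6259, -0.3126, 0.0612]
ee_rot: [[-1.0, -0.0, 0.005], [-0.0, 1.0, -0.002], [-0.005, -0.002, -1.0]]
wrist_force: [0.3, 1.1, 6.3]
gripper_width: 0.338
gripper_force: 30.0
time_s: 12.85
tcp_pos: [0.6282, -0.3144, 0.1987]
ee_rot: [[-1.0, -0.001, 0.017], [-0.001, 1.0, -0.007], [-0.017, -0.007, -1.0]]
wrist_force: [0.2, -1.1, 1.4]
gripper_width: 0.34
gripper_force: 3.0
time_s: 13.65
tcp_pos: [0.5231, 0.0411, 0.1888]
ee_rot: [[-1.0, -0.004, 0.001], [-0.004, 1.0, 0.001], [-0.001, 0.001, -1.0]]
wrist_force: [0.6, -0.8, 0.4]
gripper_width: 0.335
gripper_force: 30.0
time_s: 14.45
tcp_pos: [0.4246, 0.3615, 0.1475]
ee_rot: [[-1.0, -0.004, 0.0], [-0.004, 1.0, 0.001], [-0.0, 0.001, -1.0]]
wrist_force: [0.4, -0.8, -0.0]
gripper_width: 0.337
gripper_force: 30.0
(462, ((0.46967774629592896, 0.3603615164756775), (0.15889355540275574, 0.12002178281545639), 6.722386360168457))
t 14.5 tcp [0.4249 0.3595 0.1476] w 0.335 F [ 0.1 -0.2 -0.9] 
 [[-1.0e+00 -2.4e-03 -3.0e-04]
 [-2.4e-03  1.0e+00 -3.0e-04]
 [ 3.0e-04 -3.0e-04 -1.0e+00]]
```

Converted, 0.118 m / 0.4 = 0.295, 0.07 m / 0.4 = 0.175.

```bash
echo '[{"aperture":0, "d":[0, -0.01, 0.125]}, {"aperture":0, "d":[0, -0.01, 0.25]}, {"aperture":0, "d":[0, -0.01, 0.29]}, {"aperture":0, "d":[0, -0.01, 0.295]}, {"aperture":0.55, "d":[0, -0.01, 0.295]}, {"aperture":0.55, "d":[0, -0.01, 0.295]}, {"aperture":0.55, "d":[0, -0.01, 0.175]}, {"aperture":0.55, "d":[0, -0.01, 0.05]}]' > m.json && python3 steer.py m.json; echo '[{"aperture":0.5, "d":[-0.4125, -0.65, -0.275]}, {"aperture":0.5, "d":[-0.4125, -0.65, -0.275]}, {"aperture":0.5, "d":[-0.4125, -0.65, -0.275]}, {"aperture":0.5, "d":[-0.4125, -0.65, -0.275]}, {"aperture":0.5, "d":[-0.4125, -0.65, -0.275]}, {"aperture":0.5, "d":[-0.4125, -0.65, -0.275]}, {"aperture":0.5, "d":[-0.4125, -0.65, -0.275]}, {"aperture":0.5, "d":[-0.4125, -0.65, -0.275]}]' > m.json && python3 steer.py m.json;echo '[{"aperture":0.5}, {"aperture":0.5}]' > m.json && python3 steer.py m.json; python3 -c "
from h import *
print(tray('t6'));cap('wrist','w1');st()
b=cv2.imread('pics/t6.png')[250:350,90:190];print(b.shape)
a=cv2.imread('pics/w1.png');a[380:480,0:640]=0;b=cv2.resize(b,(200,200));a[280:480,440:640]=b;cv2.imwrite('pics/w1v.png',a)"
```

```text
time_s: 15.3
tcp_pos: [0.4255, 0.3533, 0.1298]
ee_rot: [[-1.0, 0.001, -0.0], [0.001, 1.0, -0.001], [0.0, -0.001, -1.0]]
wrist_force: [2.0, 0.6, 0.2]
gripper_width: 0.536
gripper_force: 0.0
time_s: 16.1
tcp_pos: [0.5927, 0.091, 0.2418]
ee_rot: [[-1.0, 0.005, 0.007], [0.005, 1.0, 0.002], [-0.007, 0.002, -1.0]]
wrist_force: [-0.4, 0.4, -0.0]
gripper_width: 0.5
gripper_force: 0.0
time_s: 16.3
tcp_pos: [0.5897, 0.0943, 0.2386]
ee_rot: [[-1.0, -0.0, 0.0], [-0.0, 1.0, 0.001], [-0.0, 0.001, -1.0]]
wrist_force: [-0.0, 0.1, -0.4]
gripper_width: 0.5
gripper_force: 0.0
(98, ((0.4273533225059509, 0.4139822721481323), (0.08778499811887741, 0.012470664456486702), 13.194064140319824))
t 16.4 tcp [0.5897 0.0947 0.2382] w 0.498 F [-0.8 -0.8  0. ] 
 [[-1.0e+00 -1.1e-03 -1.0e-04]
 [-1.1e-03  1.0e+00  2.0e-04]
 [ 1.0e-04  2.0e-04 -1.0e+00]]
(100, 100, 3)
```

View pics/w1v.png

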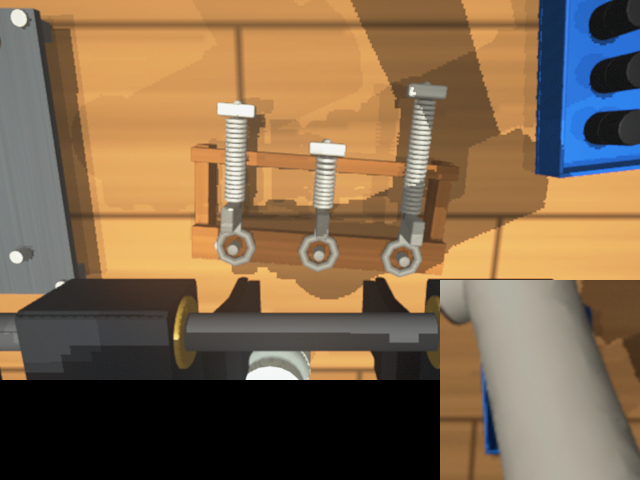

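The three caps stand in the tray, at right (615,20), (615,70) and (610,125). The eyes are at (236,247) mid, (320,252) short and (402,257) long, with yokes at (236,109), (327,149) and (427,91). The tabs' tops are near (229,212), (322,214) and (417,226). I'll fit axes and tabs from depth.

Run:
```python
from h import *
for tag in('w1','top0'):
  c=load(tag);P=cloud(c).reshape(-1,3)
  if tag=='w1': e={'M':(236,247),'S':(320,252),'L':(402,257)}
  else: e={'L':(220,229.7),'S':(252.3,231.8),'M':(285,234.5)}
  for n,px in e.items():
    p=pz(c,*px,.052);th=np.radians(-4.1);X=np.array([np.cos(th),np.sin(th)]);Y=np.array([-X[1],X[0]])
    d=P[:,:2]-p[:2];a=d@X;b=d@Y
    co=(a<-.048)&(a>-.15)&(abs(b)<.02)&(P[:,2]>.055)&(P[:,2]<.075)
    q=P[co].astype(np.float32);l=cv2.fitLine(q[:,:2].copy(),cv2.DIST_HUBER,0,.01,.01).ravel() if len(q)>5 else [1,0,0,0]
    t=P[(a<-.01)&(a>-.05)&(abs(b)<.02)&(P[:,2]>.084)]
    yaw=np.degrees(np.arctan(l[1]/l[0])); yl=l[3]+(p[0]-l[2])*l[1]/l[0]
    print(tag,n,'eye',p.round(4),'coil yaw',round(float(yaw),1),'axis y at eye',round(float(yl),4),'coilz',np.median(q[:,2]).round(4),'minx',a[co].min().round(3),'tab',t.mean(0).round(4) if len(t) else None,len(t), np.ptp(t,0).round(3) if len(t) else '')
```

```text
w1 M eye [0.6189 0.0291 0.052 ] coil yaw -3.8 axis y at eye 0.029 coilz 0.0619 minx -0.123 tab [0.5789 0.0349 0.2345] 903 [0.027 0.038 0.249]
w1 S eye [0.6236 0.1036 0.052 ] coil yaw -4.5 axis y at eye 0.1018 coilz 0.0619 minx -0.098 tab [0.5856 0.1192 0.2606] 3179 [0.027 0.027 0.237]
w1 L eye [0.6282 0.1768 0.052 ] coil yaw -4.3 axis y at eye 0.1756 coilz 0.062 minx -0.147 tab [0.5873 0.1759 0.2331] 969 [0.029 0.011 0.232]
top0 L eye [0.6274 0.175  0.052 ] coil yaw -4.6 axis y at eye 0.1739 coilz 0.062 minx -0.147 tab [0.5949 0.1775 0.0883] 41 [0.021 0.01  0.008]
top0 S eye [0.6229 0.1004 0.052 ] coil yaw 0.7 axis y at eye 0.1056 coilz 0.0619 minx -0.099 tab [0.5899 0.1033 0.0891] 35 [0.02  0.009 0.01 ]
top0 M eye [0.6169 0.0249 0.052 ] coil yaw -4.8 axis y at eye 0.0245 coilz 0.0618 minx -0.124 tab [0.5851 0.0282 0.0883] 35 [0.02  0.011 0.011]
```

Converted, 0.12 m / 0.4 = 0.3, 0.083 m / 0.4 = 0.2075, 4.3 degrees / 180 = 0.0239.

```bash
echo '[{"aperture":0.5, "d":[-0.015, 0.2075, 0.125], "turn_vec":[0, 0, 0.0239]}, {"aperture":0.5, "d":[-0.015, 0.2075, 0.25], "turn_vec":[0, 0, 0.0239]}, {"aperture":0.5, "d":[-0.015, 0.2075, 0.3], "turn_vec":[0, 0, 0.0239]}, {"aperture":0.5, "d":[-0.015, 0.2075, 0.3], "turn_vec":[0, 0, 0.0239]}, {"aperture":0.5, "d":[-0.015, 0.2075, 0.3], "turn_vec":[0, 0, 0.0239]}]' > m.json && python3 steer.py m.json; python3 -c "
from h import *
st()"
```

```text
time_s: 16.9
tcp_pos: [0.5958, 0.1773, 0.1174]
ee_rot: [[-0.997, 0.073, -0.002], [0.073, 0.997, -0.002], [0.002, -0.002, -1.0]]
wrist_force: [0.5, -0.5, 1.1]
gripper_width: 0.498
gripper_force: 0.0
t 16.9 tcp [0.5958 0.1773 0.1174] w 0.498 F [ 0.5 -0.5  1.1] 
 [[-0.9973  0.0729 -0.0019]
 [ 0.0729  0.9973 -0.0021]
 [ 0.0018 -0.0023 -1.    ]]
```

Converted, 0.067 m / 0.4 = 0.1675, 0.05 m / 0.4 = 0.125.

```bash
echo '[{"aperture":0.5, "d":[0, 0.0025, 0.125]}, {"aperture":0.5, "d":[0, 0.0025, 0.1675]}, {"aperture":0.5, "d":[0, 0.0025, 0.1675]}, {"aperture":0, "d":[0, 0.0025, 0.1675]}, {"aperture":0, "d":[0, 0.0025, 0.1675]}, {"aperture":0, "d":[0, 0.0025, 0.1675]}, {"aperture":0, "d":[0, 0.0025, 0.1675]}, {"aperture":0, "d":[0, 0.0025, 0.1675]}]' > m.json && python3 steer.py m.json; echo '[{"aperture":0}]' > m.json && python3 steer.py m.json; echo '[{"aperture":0, "d":[0, 0, -0.05]}, {"aperture":0, "d":[0, 0, -0.125]}, {"aperture":0, "d":[0, 0, -0.225]}, {"aperture":0, "d":[0, 0, -0.25]}, {"aperture":0, "d":[0, 0, -0.25]}]' > m.json && python3 steer.py m.json; python3 -c "
from h import *
st();cap('wrist','w2')"
```

```text
time_s: 17.7
tcp_pos: [0.5968, 0.1779, 0.0518]
ee_rot: [[-0.997, 0.075, 0.001], [0.075, 0.997, 0.001], [-0.001, 0.001, -1.0]]
wrist_force: [0.6, 0.6, 0.7]
gripper_width: 0.133
gripper_force: 5.5
time_s: 17.8
tcp_pos: [0.5969, 0.178, 0.0518]
ee_rot: [[-0.997, 0.075, 0.001], [0.075, 0.997, 0.0], [-0.001, 0.001, -1.0]]
wrist_force: [-0.1, -0.2, 3.2]
gripper_width: 0.115
gripper_force: 30.3
time_s: 18.3
tcp_pos: [0.5973, 0.1783, 0.1531]
ee_rot: [[-0.997, 0.075, 0.004], [0.075, 0.997, 0.002], [-0.003, 0.003, -1.0]]
wrist_force: [-1.0, -0.0, -2.0]
gripper_width: 0.115
gripper_force: 30.3
t 18.3 tcp [0.5973 0.1783 0.1531] w 0.115 F [-1. -0. -2.] 
 [[-0.9971  0.0754  0.0037]
 [ 0.0754  0.9971  0.0023]
 [-0.0035  0.0026 -1.    ]]
```

View pics/w2.png

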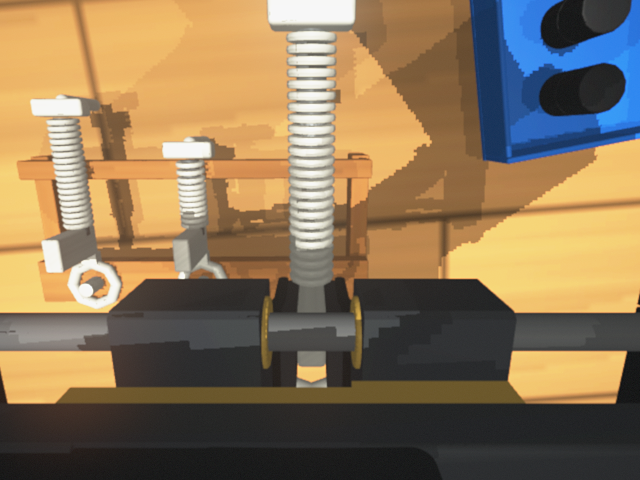

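Careful with the scale: shifts go in shares of 0.4 m and turns go in shares of 180 degrees. That gives: -0.343 m / 0.4 = -0.8575, 0.009 m / 0.4 = 0.0225, -4.5 degrees / 180 = -0.025.

```bash
echo '[{"aperture":0, "d":[0.0225, -0.8575, 0], "turn_vec":[0, 0, -0.025]}, {"aperture":0, "d":[0.0225, -0.8575, 0], "turn_vec":[0, 0, -0.025]}, {"aperture":0, "d":[0.0225, -0.8575, 0], "turn_vec":[0, 0, -0.025]}, {"aperture":0, "d":[0.0225, -0.8575, 0], "turn_vec":[0, 0, -0.025]}, {"aperture":0, "d":[0.0225, -0.8575, 0], "turn_vec":[0, 0, -0.025]}, {"aperture":0, "d":[0.0225, -0.8575, 0], "turn_vec":[0, 0, -0.025]}, {"aperture":0, "d":[0.0225, -0.8575, 0], "turn_vec":[0, 0, -0.025]}, {"aperture":0, "d":[0.0225, -0.8575, 0], "turn_vec":[0, 0, -0.025]}]' > m.json && python3 steer.py m.json;echo '[{"aperture":0, "d":[0, 0, 0.05]}, {"aperture":0, "d":[0, 0, 0.125]}, {"aperture":0, "d":[0, 0, 0.125]}, {"aperture":0, "d":[0, 0, 0.125]}]' > m.json && python3 steer.py m.json; python3 -c "
from h import *
st();cap('wrist','w3');a=cap('side','s3')['pixels'][150:390,220:440,::-1]
w=cv2.imread('pics/w3.png')[0:240,180:460]
cv2.imwrite('pics/v3.png',np.hstack([cv2.resize(w,None,fx=1.5,fy=1.5),cv2.resize(np.ascontiguousarray(a),None,fx=1.5,fy=1.5)]))"
```

```text
time_s: 19.15
tcp_pos: [0.559, -0.1679, 0.1483]
ee_rot: [[-1.0, 0.004, -0.005], [0.004, 1.0, 0.0], [0.005, 0.0, -1.0]]
wrist_force: [0.4, 0.4, -1.1]
gripper_width: 0.112
gripper_force: 30.3
time_s: 19.55
tcp_pos: [0.5609, -0.1633, 0.0998]
ee_rot: [[-1.0, -0.004, -0.004], [-0.004, 1.0, -0.0], [0.004, -0.0, -1.0]]
wrist_force: [-0.1, 0.4, -0.5]
gripper_width: 0.114
gripper_force: 30.3
t 19.55 tcp [ 0.5609 -0.1633  0.0998] w 0.114 F [-0.1  0.4 -0.5] 
 [[-1.0e+00 -3.8e-03 -3.6e-03]
 [-3.8e-03  1.0e+00 -3.0e-04]
 [ 3.6e-03 -3.0e-04 -1.0e+00]]
```

View pics/v3.png

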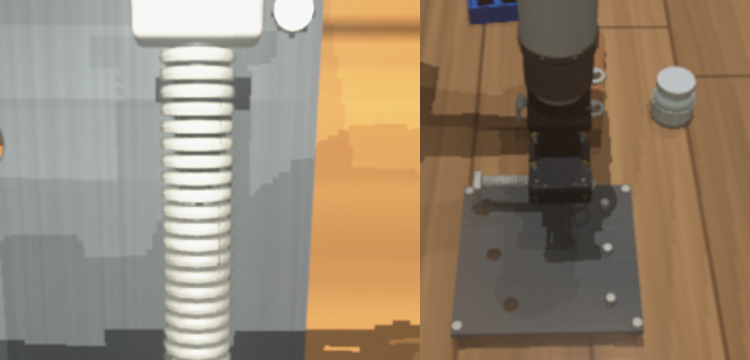

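The side view shows the held spring with its hook at about (475,190) over the long hole (482,208). The bare posts are at (605,203), (607,247) and (611,297). I'll measure the leg and posts from the point cloud.

Run:
```python
from h import *
S=load('s3');P=cloud(S).reshape(-1,3)
m=(P[:,0]>.40)&(P[:,0]<.50)&(P[:,1]>-.2)&(P[:,1]<-.13)&(P[:,2]>.055)
q=P[m]
for lo in np.arange(.055,.125,.008):
    k=q[(q[:,2]>=lo)&(q[:,2]<lo+.008)]
    if len(k): print(round(lo,3),len(k),'med',np.median(k,0).round(4),'xr',k[:,0].min().round(4),k[:,0].max().round(4))
f=lambda p:((p[0]-420+.5)/1.5-.5+220,(p[1]+.5)/1.5-.5+150)
for p in[(605,203),(607,247),(611,297)]: print('post top',pz(S,*f(p),.059).round(4))
for p in[(494,254),(511,305)]: print('hole',pz(S,*f(p),.045).round(4))
for a in('top','side','wrist'):
  c=load({'top':'top0','side':'s3','wrist':'w3'}[a])
W=load('w3');P=cloud(W).reshape(-1,3);m=(P[:,0]>.40)&(P[:,0]<.47)&(P[:,1]>-.2)&(P[:,1]<-.13)&(P[:,2]>.08)&(P[:,2]<.15)
k=P[m];print('yoke wrist',k[k[:,0]<k[:,0].min()+.03].mean(0), k.min(0),k.max(0))
```

```text
0.063 6 med [ 0.4491 -0.1665  0.0686] xr 0.4449 0.4512
0.071 11 med [ 0.4477 -0.1657  0.0738] xr 0.4452 0.4516
0.079 8 med [ 0.4464 -0.1658  0.0838] xr 0.4437 0.4504
0.087 2 med [ 0.4467 -0.166   0.0876] xr 0.4446 0.4487
0.095 8 med [ 0.4862 -0.1675  0.1017] xr 0.4436 0.4944
0.103 114 med [ 0.4669 -0.1694  0.1087] xr 0.444 0.4989
0.111 121 med [ 0.4709 -0.1649  0.113 ] xr 0.447 0.499
post top [ 0.626  -0.1678  0.059 ]
post top [ 0.6247 -0.2402  0.059 ]
post top [ 0.6256 -0.3146  0.059 ]
hole [ 0.4739 -0.239   0.045 ]
hole [ 0.499  -0.3152  0.045 ]
yoke wrist [ 0.45790413 -0.16261218  0.10983188] [ 0.44908045 -0.17764919  0.09863776] [ 0.46998478 -0.14762489  0.11478126]
```

Converted, 0.03 m / 0.4 = 0.075, -0.001 m / 0.4 = -0.0025.

```bash
echo '[{"aperture":0, "d":[-0.0025, -0.0025, 0.03]}, {"aperture":0, "d":[-0.0025, -0.0025, 0.055]}, {"aperture":0, "d":[-0.0025, -0.0025, 0.075]}, {"aperture":0, "d":[-0.0025, -0.0025, 0.075]}, {"aperture":0, "d":[-0.0025, -0.0025, 0.075]}]' > m.json && python3 steer.py m.json
```

```text
time_s: 20.15
tcp_pos: [0.5625, -0.1646, 0.0708]
ee_rot: [[-1.0, -0.003, -0.001], [-0.003, 1.0, -0.0], [0.001, -0.0, -1.0]]
wrist_force: [0.4, 0.1, -1.4]
gripper_width: 0.11
gripper_force: 30.3
```

Converted, -0.032 m / 0.4 = -0.08, -0.03 m / 0.4 = -0.075.

```bash
echo '[{"aperture":0, "d":[-0.025, 0, 0]}, {"aperture":0, "d":[-0.05, 0, 0]}, {"aperture":0, "d":[-0.075, 0, 0]}, {"aperture":0, "d":[-0.08, 0, 0]}, {"aperture":0, "d":[-0.08, 0, 0]}, {"aperture":0, "d":[-0.08, 0, 0]}]' > m.json && python3 steer.py m.json; python3 -c "
from h import *
cap('side','s4');cap('wrist','w4');a=load('s4')['pixels'][230:350,230:400,::-1]
w=cv2.imread('pics/w4.png')[0:280,180:460]
cv2.imwrite('pics/v4.png',np.hstack([cv2.resize(w,(360,360)),cv2.resize(np.ascontiguousarray(a),(440,360))]))"
```

```text
time_s: 20.75
tcp_pos: [0.5905, -0.1645, 0.0691]
ee_rot: [[-1.0, -0.002, -0.011], [-0.002, 1.0, 0.001], [0.011, 0.001, -1.0]]
wrist_force: [-7.5, 0.3, -1.3]
gripper_width: 0.117
gripper_force: 30.1
```

View pics/v4.png

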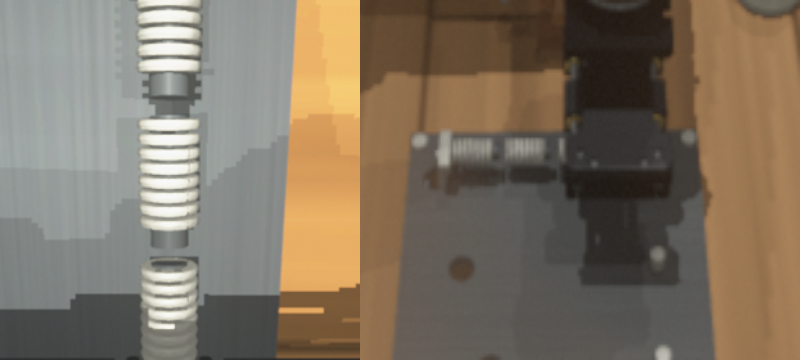

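Converted, -0.006 m / 0.4 = -0.015.

```bash
echo '[{"aperture":0, "d":[-0.015, 0, 0]}, {"aperture":0, "d":[-0.015, 0, 0]}, {"aperture":0, "d":[-0.015, 0, 0]}]' > m.json && python3 steer.py m.json;  echo '[{"aperture":0, "d":[0, 0, 0.015]}, {"aperture":0, "d":[0, 0, 0.03]}, {"aperture":0, "d":[0, 0, 0.045]}, {"aperture":0, "d":[0, 0, 0.045]}, {"aperture":0, "d":[0, 0, 0.045]}]' > m.json && python3 steer.py m.json; python3 -c "
from h import *
st()"
```

```text
time_s: 21.15
tcp_pos: [0.5954, -0.1645, 0.0687]
ee_rot: [[-1.0, -0.002, -0.014], [-0.002, 1.0, 0.001], [0.014, 0.001, -1.0]]
wrist_force: [-9.5, -0.8, -1.7]
gripper_width: 0.113
gripper_force: 30.1
time_s: 21.65
tcp_pos: [0.5961, -0.1647, 0.056]
ee_rot: [[-1.0, -0.003, -0.011], [-0.003, 1.0, -0.0], [0.011, -0.0, -1.0]]
wrist_force: [-16.6, 3.9, 20.5]
gripper_width: 0.116
gripper_force: 30.0
t 21.65 tcp [ 0.5961 -0.1647  0.056 ] w 0.116 F [-16.6   3.9  20.5] 
 [[-9.999e-01 -3.400e-03 -1.100e-02]
 [-3.300e-03  1.000e+00 -5.000e-04]
 [ 1.100e-02 -4.000e-04 -9.999e-01]]
```

Converted, -0.004 m / 0.4 = -0.01.

```bash
echo '[{"aperture":0, "d":[0, 0, -0.01]}, {"aperture":0, "d":[0, 0, -0.01]}, {"aperture":0, "d":[0, 0, -0.01]}]' > m.json && python3 steer.py m.json;  echo '[{"aperture":0, "d":[0.01, 0, 0]}, {"aperture":0, "d":[0.01, 0, 0]}, {"aperture":0, "d":[0.01, 0, 0]}]' > m.json && python3 steer.py m.json;echo '[{"aperture":0, "d":[0.01, 0, 0]}, {"aperture":0, "d":[0.01, 0, 0]}, {"aperture":0, "d":[0.01, 0, 0]}]' > m.json && python3 steer.py m.json
```

```text
time_s: 21.95
tcp_pos: [0.5967, -0.1646, 0.0564]
ee_rot: [[-1.0, -0.002, -0.01], [-0.002, 1.0, 0.001], [0.01, 0.001, -1.0]]
wrist_force: [-8.7, 0.8, 2.9]
gripper_width: 0.11
gripper_force: 30.0
time_s: 22.25
tcp_pos: [0.5932, -0.1646, 0.0566]
ee_rot: [[-1.0, -0.002, -0.009], [-0.002, 1.0, 0.0], [0.009, 0.0, -1.0]]
wrist_force: [-7.5, -0.1, 3.1]
gripper_width: 0.11
gripper_force: 30.0
time_s: 22.55
tcp_pos: [0.5919, -0.1646, 0.0569]
ee_rot: [[-1.0, -0.003, -0.002], [-0.003, 1.0, 0.0], [0.002, 0.0, -1.0]]
wrist_force: [-4.2, -0.1, 0.6]
gripper_width: 0.112
gripper_force: 30.0
```

Converted, 0.003 m / 0.4 = 0.0075, 0.002 m / 0.4 = 0.005.

```bash
echo '[{"aperture":0, "d":[0.005, 0, 0.0075]}, {"aperture":0, "d":[0.005, 0, 0.0075]}, {"aperture":0, "d":[0.005, 0, 0.0075]}]' > m.json && python3 steer.py m.json; echo '[{"aperture":0.4}, {"aperture":0.4}, {"aperture":0.4}, {"aperture":0.4, "d":[0, 0, -0.1]}, {"aperture":0.4, "d":[0, 0, -0.225]}, {"aperture":0.4, "d":[0, 0, -0.3]}]' > m.json && python3 steer.py m.json; echo '[{"aperture":0.5, "d":[0, 0.75, -0.15]}, {"aperture":0.5, "d":[0, 0.75, -0.15]}, {"aperture":0.5, "d":[0, 0.75, -0.15]}, {"aperture":0.5, "d":[0, 0.75, -0.15]}, {"aperture":0.5, "d":[0, 0.75, -0.15]}, {"aperture":0.5, "d":[0, 0.75, -0.15]}, {"aperture":0.5, "d":[0, 0.75, -0.15]}]' > m.json && python3 steer.py m.json; python3 -c "
from h import *
st();cap('side','s5');cap('top','t7');cap('wrist','w5');a=load('s5')['pixels'][255:385,230:380,::-1];b=load('t7')['pixels'][210:330,340:460,::-1]
f=lambda x:cv2.resize(np.ascontiguousarray(x),(400,int(400*x.shape[0]/x.shape[1]))
 )[:340]
cv2.imwrite('pics/v5.png',np.hstack([f(a),f(b)]))"
```

```text
time_s: 22.85
tcp_pos: [0.592, -0.1646, 0.0563]
ee_rot: [[-1.0, -0.004, 0.003], [-0.004, 1.0, -0.001], [-0.003, -0.001, -1.0]]
wrist_force: [-5.0, 1.8, 8.3]
gripper_width: 0.112
gripper_force: 30.0
time_s: 23.45
tcp_pos: [0.5928, -0.1649, 0.178]
ee_rot: [[-1.0, -0.004, 0.006], [-0.004, 1.0, -0.001], [-0.006, -0.001, -1.0]]
wrist_force: [0.6, -0.1, 0.4]
gripper_width: 0.397
gripper_force: 0.0
time_s: 24.15
tcp_pos: [0.5909, 0.1409, 0.2354]
ee_rot: [[-1.0, -0.009, 0.005], [-0.009, 1.0, 0.002], [-0.005, 0.002, -1.0]]
wrist_force: [0.3, 0.1, 0.1]
gripper_width: 0.497
gripper_force: 0.0
t 24.15 tcp [0.5909 0.1409 0.2354] w 0.497 F [0.3 0.1 0.1] 
 [[-1.     -0.0089  0.0045]
 [-0.0089  1.      0.0023]
 [-0.0045  0.0023 -1.    ]]
```

View pics/v5.png

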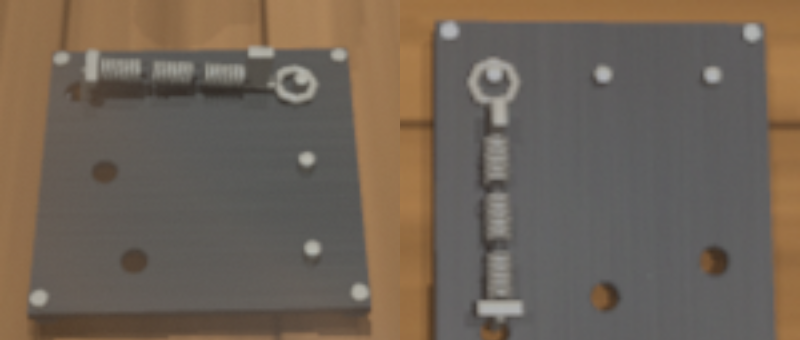

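The long spring's eye encircles its post at (494,75) in the top crop and the hook is in its hole. Heights next.

```bash
cat >> h.py <<'E'
def chk(tags,y):
    for t in tags:
        P=cloud(load(t)).reshape(-1,3)
        k=P[(abs(P[:,1]-y)<.028)&(P[:,0]>.595)&(P[:,0]<.66)];e=k[(k[:,2]>.0475)&(k[:,2]<.07)];b=P[(abs(P[:,1]-y)<.02)&(P[:,0]>.56)&(P[:,0]<.615)&(P[:,2]>.075)&(P[:,2]<.12)]
        yk=P[(abs(P[:,1]-y)<.02)&(P[:,0]>.42)&(P[:,0]<.57)&(P[:,2]>.055)&(P[:,2]<.09)]
        print(t,'eye n',len(e),'z pct',np.percentile(e[:,2],[10,50,90]).round(4),'ext',e[:,:2].min(0).round(4),e[:,:2].max(0).round(4),'tab',b.mean(0).round(4) if len(b) else None,b[:,2].max().round(4) if len(b) else '','coil xmin',yk[:,0].min().round(4) if len(yk) else None, 'z',np.percentile(yk[:,2],[50,95]).round(4) if len(yk) else '')
E
python3 -c "
from h import *
chk(['s5','t7'],-.1645)
for t,l in [('s5',[((295,81),.052),((300,76),.059)]),('t7',[((493,82),.052),((494,73),.059)])]:
    for (u,v),z in l:
        u,v=(u/400*150+230,v/400*150+255) if t=='s5' else ((u-400)/400*120+340,v/400*120+210)
        print(t,pz(load(t),u,v,z).round(4))
"
```

```text
s5 eye n 202 z pct [0.0483 0.053  0.0578] ext [ 0.596  -0.1904] [ 0.66   -0.1373] tab [ 0.5911 -0.1661  0.0877] 0.0959 coil xmin 0.4524 z [0.0749 0.0824]
t7 eye n 187 z pct [0.0483 0.0511 0.0573] ext [ 0.5953 -0.1919] [ 0.6593 -0.1384] tab [ 0.5883 -0.1644  0.0907] 0.0993 coil xmin 0.4511 z [0.0755 0.0841]
s5 [ 0.6212 -0.1631  0.052 ]
s5 [ 0.6248 -0.1635  0.059 ]
t7 [ 0.6177 -0.1658  0.052 ]
t7 [ 0.6226 -0.1659  0.059 ]
```

```bash
python3 -c "
from h import *
for t in ('s5','t7','w5'):
    P=cloud(load(t)).reshape(-1,3);y=-.1648
    print(t)
    for x in np.arange(.43,.60,.012):
        k=P[(abs(P[:,1]-y)<.006)&(P[:,0]>x)&(P[:,0]<x+.012)&(P[:,2]>.03)&(P[:,2]<.12)]
        if len(k): print(round(x,3),len(k),np.percentile(k[:,2],[50,90,100]).round(4))
"
```

```text
s5
0.43 24 [0.0452 0.0463 0.0469]
0.442 18 [0.052  0.0721 0.0753]
0.454 47 [0.0536 0.0829 0.0838]
0.466 59 [0.074  0.0821 0.0862]
0.478 68 [0.0742 0.0818 0.0847]
0.49 58 [0.0732 0.0795 0.0816]
0.502 46 [0.0686 0.0779 0.081 ]
0.514 61 [0.0711 0.0766 0.0788]
0.526 56 [0.0673 0.0764 0.0786]
0.538 42 [0.048  0.0741 0.0776]
0.55 61 [0.0667 0.0744 0.0764]
0.562 64 [0.065  0.0723 0.0746]
0.574 86 [0.0676 0.0919 0.0947]
0.586 104 [0.0761 0.0939 0.0959]
0.598 50 [0.0558 0.0904 0.0944]
t7
0.43 21 [0.0433 0.0478 0.0504]
0.442 10 [0.0563 0.0667 0.0731]
0.454 32 [0.0816 0.0846 0.0856]
0.466 28 [0.0807 0.0867 0.09  ]
0.478 29 [0.0805 0.0834 0.0844]
0.49 25 [0.0768 0.0821 0.0828]
0.502 31 [0.0733 0.0777 0.0843]
0.514 30 [0.0748 0.0794 0.0818]
0.526 28 [0.0739 0.0775 0.0841]
0.538 29 [0.0699 0.0734 0.0763]
0.55 31 [0.0715 0.0756 0.0771]
0.562 31 [0.0712 0.0737 0.0771]
0.574 36 [0.0759 0.0948 0.0986]
0.586 36 [0.0907 0.0951 0.0993]
0.598 17 [0.0547 0.0922 0.0976]
w5
```

The hook end is riding about 17 mm high, held by friction. I'll press the yoke down with shut fingers.

Converted, -0.305 m / 0.4 = -0.7625, 0.135 m / 0.4 = 0.3375.

```bash
echo '[{"aperture":0, "d":[0.3375, -0.7625, 0.25]}, {"aperture":0, "d":[0.3375, -0.7625, 0.25]}, {"aperture":0, "d":[0.3375, -0.7625, 0.25]}, {"aperture":0, "d":[0.3375, -0.7625, 0.25]}, {"aperture":0, "d":[0.3375, -0.7625, 0.25]}, {"aperture":0, "d":[0.3375, -0.7625, 0.25]}, {"aperture":0, "d":[0.3375, -0.7625, 0.25]}, {"aperture":0, "d":[0.3375, -0.7625, 0.25]}]' > m.json && python3 steer.py m.json; echo '[{"aperture":0, "d":[0, 0, 0.075]}, {"aperture":0, "d":[0, 0, 0.1]}, {"aperture":0, "d":[0, 0, 0.125]}, {"aperture":0, "d":[0, 0, 0.125]}]' > m.json && python3 steer.py m.json
```

```text
time_s: 25.1
tcp_pos: [0.4504, -0.1746, 0.1318]
ee_rot: [[-1.0, 0.006, -0.006], [0.006, 1.0, 0.001], [0.006, 0.001, -1.0]]
wrist_force: [-0.5, 0.8, 0.6]
gripper_width: 0.011
gripper_force: 0.0
time_s: 25.5
tcp_pos: [0.4551, -0.1699, 0.0832]
ee_rot: [[-1.0, -0.003, -0.002], [-0.003, 1.0, 0.0], [0.002, 0.0, -1.0]]
wrist_force: [-0.1, -0.4, 0.5]
gripper_width: 0.005
gripper_force: 0.0
```

Converted, 0.018 m / 0.4 = 0.045, 0.005 m / 0.4 = 0.0125.

```bash
echo '[{"aperture":0, "d":[-0.0025, 0.0125, 0]}, {"aperture":0, "d":[-0.0025, 0.0125, 0.02]}, {"aperture":0, "d":[-0.0025, 0.0125, 0.03]}, {"aperture":0, "d":[-0.0025, 0.0125, 0.04]}, {"aperture":0, "d":[-0.0025, 0.0125, 0.045]}, {"aperture":0, "d":[-0.0025, 0.0125, 0.045]}]' > m.json && python3 steer.py m.json;echo '[{"aperture":0, "d":[0, 0, 0.0075]}, {"aperture":0, "d":[0, 0, 0.0075]}]' > m.json && python3 steer.py m.json
```

```text
time_s: 26.1
tcp_pos: [0.4549, -0.1647, 0.0668]
ee_rot: [[-1.0, -0.004, -0.003], [-0.004, 1.0, -0.0], [0.003, -0.0, -1.0]]
wrist_force: [-4.1, 0.3, 5.2]
gripper_width: 0.005
gripper_force: 3.7
time_s: 26.3
tcp_pos: [0.4544, -0.1646, 0.0635]
ee_rot: [[-1.0, -0.003, -0.004], [-0.003, 1.0, 0.0], [0.004, 0.0, -1.0]]
wrist_force: [-5.3, -0.6, 3.6]
gripper_width: 0.009
gripper_force: 2.7
```

Converted, 0.002 m / 0.4 = 0.005.

```bash
echo '[{"aperture":0, "d":[0, 0, 0.005]}, {"aperture":0, "d":[0, 0, 0.005]}]' > m.json && python3 steer.py m.json;echo '[{"aperture":0, "d":[0, 0, -0.075]}, {"aperture":0, "d":[0, 0, -0.2]}, {"aperture":0, "d":[0, 0, -0.3]}, {"aperture":0, "d":[0, 0, -0.3]}]' > m.json && python3 steer.py m.json;echo '[{"aperture":0.5, "d":[-0.325, 0.55, -0.125]}, {"aperture":0.5, "d":[-0.325, 0.55, -0.125]}, {"aperture":0.5, "d":[-0.325, 0.55, -0.125]}, {"aperture":0.5, "d":[-0.325, 0.55, -0.125]}, {"aperture":0.5, "d":[-0.325, 0.55, -0.125]}, {"aperture":0.5, "d":[-0.325, 0.55, -0.125]}]' > m.json && python3 steer.py m.json
python3 -c "
from h import *
st();cap('side','s6');cap('top','t8')
for t in ('s6','t8'):
    P=cloud(load(t)).reshape(-1,3);y=-.1648
    print(t)
    for x in np.arange(.442,.57,.024):
        k=P[(abs(P[:,1]-y)<.006)&(P[:,0]>x)&(P[:,0]<x+.012)&(P[:,2]>.03)&(P[:,2]<.12)]
        if len(k): print(round(x,3),len(k),np.percentile(k[:,2],[50,90,100]).round(4))
chk(['s6','t8'],-.1645)
"
```

```text
time_s: 26.5
tcp_pos: [0.4543, -0.1646, 0.0615]
ee_rot: [[-1.0, -0.003, -0.005], [-0.003, 1.0, 0.0], [0.005, 0.0, -1.0]]
wrist_force: [-5.8, 0.1, 7.0]
gripper_width: 0.002
gripper_force: 4.1
time_s: 26.9
tcp_pos: [0.4612, -0.1651, 0.1877]
ee_rot: [[-1.0, -0.005, 0.015], [-0.005, 1.0, -0.002], [-0.015, -0.002, -1.0]]
wrist_force: [1.4, -1.0, 0.2]
gripper_width: 0.004
gripper_force: 0.0
time_s: 27.5
tcp_pos: [0.5886, 0.0601, 0.2313]
ee_rot: [[-1.0, -0.008, 0.003], [-0.008, 1.0, 0.001], [-0.003, 0.001, -1.0]]
wrist_force: [-0.6, -0.6, 0.5]
gripper_width: 0.452
gripper_force: 0.0
t 27.5 tcp [0.5886 0.0601 0.2313] w 0.452 F [-0.6 -0.6  0.5] 
 [[-1.     -0.0078  0.0033]
 [-0.0078  1.      0.0011]
 [-0.0033  0.0011 -1.    ]]
s6
0.442 5 [0.055  0.059  0.0608]
0.466 47 [0.0588 0.0633 0.0661]
0.49 47 [0.0559 0.0631 0.0652]
0.514 47 [0.0608 0.0636 0.0649]
0.538 34 [0.0482 0.0626 0.0643]
0.562 46 [0.0607 0.0655 0.0665]
t8
0.442 13 [0.0516 0.0607 0.0611]
0.466 33 [0.0606 0.0652 0.0667]
0.49 24 [0.0619 0.065  0.0672]
0.514 30 [0.0609 0.0652 0.067 ]
0.538 26 [0.0592 0.0646 0.0672]
0.562 27 [0.0623 0.0666 0.0713]
s6 eye n 194 z pct [0.0481 0.0514 0.0578] ext [ 0.5961 -0.19  ] [ 0.66   -0.1369] tab [ 0.5866 -0.1664  0.0857] 0.091 coil xmin 0.4518 z [0.0605 0.0645]
t8 eye n 210 z pct [0.0478 0.0504 0.056 ] ext [ 0.5959 -0.1921] [ 0.66   -0.1366] tab [ 0.5861 -0.1648  0.0867] 0.0922 coil xmin 0.453 z [0.0608 0.0665]
```

Now level: coil tops are about 65 mm above the bench all along. Next, the short spring.

Converted, 0.115 m / 0.4 = 0.2875, 0.043 m / 0.4 = 0.1075, 4.5 degrees / 180 = 0.025.

```bash
echo '[{"aperture":0.5, "d":[-0.0025, 0.1075, 0.125], "turn_vec":[0, 0, 0.025]}, {"aperture":0.5, "d":[-0.0025, 0.1075, 0.25], "turn_vec":[0, 0, 0.025]}, {"aperture":0.5, "d":[-0.0025, 0.1075, 0.2875], "turn_vec":[0, 0, 0.025]}, {"aperture":0.5, "d":[-0.0025, 0.1075, 0.2875], "turn_vec":[0, 0, 0.025]}, {"aperture":0.5, "d":[-0.0025, 0.1075, 0.2875], "turn_vec":[0, 0, 0.025]}]' > m.json && python3 steer.py m.json
```

```text
time_s: 28.1
tcp_pos: [0.5868, 0.0974, 0.1166]
ee_rot: [[-0.997, 0.076, 0.0], [0.076, 0.997, -0.001], [-0.0, -0.001, -1.0]]
wrist_force: [1.1, 0.2, 0.5]
gripper_width: 0.498
gripper_force: 0.0
```

Converted, 0.066 m / 0.4 = 0.165, 0.065 m / 0.4 = 0.1625.

```bash
echo '[{"aperture":0.5, "d":[-0.0075, 0.015, 0.1]}, {"aperture":0.5, "d":[-0.0075, 0.015, 0.1625]}, {"aperture":0.5, "d":[-0.0075, 0.015, 0.165]}, {"aperture":0, "d":[-0.0075, 0.015, 0.165]}, {"aperture":0, "d":[-0.0075, 0.015, 0.165]}, {"aperture":0, "d":[-0.0075, 0.015, 0.165]}, {"aperture":0, "d":[-0.0075, 0.015, 0.165]}, {"aperture":0, "d":[-0.0075, 0.015, 0.165]}]' > m.json && python3 steer.py m.json; echo '[{"aperture":0}]' > m.json && python3 steer.py m.json; echo '[{"aperture":0, "d":[0, 0, -0.05]}, {"aperture":0, "d":[0, 0, -0.125]}, {"aperture":0, "d":[0, 0, -0.225]}, {"aperture":0, "d":[0, 0, -0.25]}, {"aperture":0, "d":[0, 0, -0.25]}]' > m.json && python3 steer.py m.json
```

```text
time_s: 28.9
tcp_pos: [0.5906, 0.1042, 0.051]
ee_rot: [[-0.997, 0.075, 0.001], [0.075, 0.997, 0.0], [-0.001, 0.0, -1.0]]
wrist_force: [0.2, -0.5, 2.1]
gripper_width: 0.134
gripper_force: 14.3
time_s: 29.0
tcp_pos: [0.5907, 0.1043, 0.051]
ee_rot: [[-0.997, 0.075, 0.001], [0.075, 0.997, 0.0], [-0.001, 0.0, -1.0]]
wrist_force: [-1.8, -1.2, 4.3]
gripper_width: 0.112
gripper_force: 33.6
time_s: 29.5
tcp_pos: [0.5912, 0.1048, 0.152]
ee_rot: [[-0.997, 0.075, 0.004], [0.075, 0.997, 0.002], [-0.004, 0.002, -1.0]]
wrist_force: [0.4, 0.1, -1.8]
gripper_width: 0.112
gripper_force: 33.6
```

Converted, -0.36 m / 0.4 = -0.9, -0.003 m / 0.4 = -0.0075, -4.5 degrees / 180 = -0.025.

```bash
echo '[{"aperture":0, "d":[-0.0075, -0.9, 0], "turn_vec":[0, 0, -0.025]}, {"aperture":0, "d":[-0.0075, -0.9, 0], "turn_vec":[0, 0, -0.025]}, {"aperture":0, "d":[-0.0075, -0.9, 0], "turn_vec":[0, 0, -0.025]}, {"aperture":0, "d":[-0.0075, -0.9, 0], "turn_vec":[0, 0, -0.025]}, {"aperture":0, "d":[-0.0075, -0.9, 0], "turn_vec":[0, 0, -0.025]}, {"aperture":0, "d":[-0.0075, -0.9, 0], "turn_vec":[0, 0, -0.025]}, {"aperture":0, "d":[-0.0075, -0.9, 0], "turn_vec":[0, 0, -0.025]}, {"aperture":0, "d":[-0.0075, -0.9, 0], "turn_vec":[0, 0, -0.025]}]' > m.json && python3 steer.py m.json; echo '[{"aperture":0, "d":[0.0125, -0.15, 0]}, {"aperture":0, "d":[0.0125, -0.15, 0.05]}, {"aperture":0, "d":[0.0125, -0.15, 0.125]}, {"aperture":0, "d":[0.0125, -0.15, 0.125]}, {"aperture":0, "d":[0.0125, -0.15, 0.125]}]' > m.json && python3 steer.py m.json
python3 - <<'E'
from h import *
st();cap('side','s7');cap('wrist','w7')
P=cloud(load('s7')).reshape(-1,3)
q=P[(P[:,0]>.46)&(P[:,0]<.53)&(P[:,1]>-.345)&(P[:,1]<-.285)&(P[:,2]>.053)]
for lo in np.arange(.055,.125,.008):
    k=q[(q[:,2]>=lo)&(q[:,2]<lo+.008)]
    if len(k): print(round(lo,3),len(k),'med',np.median(k,0).round(4),'xr',k[:,0].min().round(4),k[:,0].max().round(4))
P=cloud(load('w7')).reshape(-1,3);q=P[(P[:,0]>.46)&(P[:,0]<.53)&(P[:,1]>-.345)&(P[:,1]<-.285)&(P[:,2]>.09)&(P[:,2]<.14)];print('wrist',q.min(0),q.max(0))
E
```

```text
time_s: 30.3
tcp_pos: [0.5639, -0.259, 0.1473]
ee_rot: [[-1.0, 0.003, -0.004], [0.003, 1.0, 0.001], [0.004, 0.001, -1.0]]
wrist_force: [-0.4, -0.4, -0.4]
gripper_width: 0.115
gripper_force: 33.6
time_s: 30.8
tcp_pos: [0.5606, -0.3143, 0.0987]
ee_rot: [[-1.0, -0.004, -0.003], [-0.004, 1.0, 0.001], [0.003, 0.001, -1.0]]
wrist_force: [0.1, -0.4, -0.3]
gripper_width: 0.117
gripper_force: 33.6
t 30.8 tcp [ 0.5606 -0.3143  0.0987] w 0.117 F [ 0.1 -0.4 -0.3] 
 [[-1.0e+00 -3.8e-03 -3.5e-03]
 [-3.8e-03  1.0e+00  7.0e-04]
 [ 3.5e-03  7.0e-04 -1.0e+00]]
0.055 2 med [ 0.4972 -0.316   0.0625] xr 0.4953 0.4991
0.063 9 med [ 0.4976 -0.3162  0.0687] xr 0.4939 0.5012
0.071 9 med [ 0.4981 -0.3168  0.0756] xr 0.4941 0.4997
0.079 2 med [ 0.4946 -0.3153  0.0817] xr 0.4945 0.4947
0.095 15 med [ 0.5034 -0.3186  0.101 ] xr 0.4936 0.5141
0.103 110 med [ 0.5035 -0.3172  0.1089] xr 0.4959 0.5234
0.111 40 med [ 0.5126 -0.3156  0.1121] xr 0.4994 0.5234
wrist [ 0.49546754 -0.32879096  0.09254465] [ 0.52999882 -0.29869484  0.11562399]
```

Converted, 0.029 m / 0.4 = 0.0725, -0.001 m / 0.4 = -0.0025.

```bash
echo '[{"aperture":0, "d":[-0.0025, -0.0025, 0.03]}, {"aperture":0, "d":[-0.0025, -0.0025, 0.055]}, {"aperture":0, "d":[-0.0025, -0.0025, 0.0725]}, {"aperture":0, "d":[-0.0025, -0.0025, 0.0725]}, {"aperture":0, "d":[-0.0025, -0.0025, 0.0725]}]' > m.json && python3 steer.py m.json
```

```text
time_s: 31.4
tcp_pos: [0.5622, -0.316, 0.0709]
ee_rot: [[-1.0, -0.003, -0.001], [-0.003, 1.0, -0.0], [0.001, -0.0, -1.0]]
wrist_force: [-0.4, 0.0, -0.4]
gripper_width: 0.114
gripper_force: 33.6
```

Converted, -0.037 m / 0.4 = -0.0925, 0.001 m / 0.4 = 0.0025.

```bash
echo '[{"aperture":0, "d":[-0.025, 0.0025, 0]}, {"aperture":0, "d":[-0.05, 0.0025, 0]}, {"aperture":0, "d":[-0.075, 0.0025, 0]}, {"aperture":0, "d":[-0.0925, 0.0025, 0]}, {"aperture":0, "d":[-0.0925, 0.0025, 0]}, {"aperture":0, "d":[-0.0925, 0.0025, 0]}]' > m.json && python3 steer.py m.json; python3 -c "
from h import *
cap('side','s8');cap('wrist','w8');cap('top','t9')
st()"
```

```text
time_s: 32.0
tcp_pos: [0.5945, -0.3145, 0.0687]
ee_rot: [[-1.0, -0.002, -0.013], [-0.002, 1.0, 0.003], [0.013, 0.003, -1.0]]
wrist_force: [-8.8, -1.1, -1.7]
gripper_width: 0.111
gripper_force: 30.8
t 32.15 tcp [ 0.5944 -0.3145  0.0688] w 0.11 F [-9.  -2.  -1.8] 
 [[-0.9999 -0.0021 -0.0131]
 [-0.0022  1.      0.003 ]
 [ 0.0131  0.0031 -0.9999]]
```

Converted, 0.016 m / 0.4 = 0.04, 0.014 m / 0.4 = 0.035.

```bash
echo '[{"aperture":0, "d":[-0.0025, 0, 0.015]}, {"aperture":0, "d":[-0.0025, 0, 0.025]}, {"aperture":0, "d":[-0.0025, 0, 0.035]}, {"aperture":0, "d":[-0.0025, 0, 0.04]}, {"aperture":0, "d":[-0.0025, 0, 0.04]}]' > m.json && python3 steer.py m.json; echo '[{"aperture":0, "d":[0.01, 0, 0]}, {"aperture":0, "d":[0.01, 0, 0]}, {"aperture":0, "d":[0.01, 0, 0]}]' > m.json && python3 steer.py m.json;echo '[{"aperture":0, "d":[0.01, 0, 0]}, {"aperture":0, "d":[0.01, 0, 0]}, {"aperture":0, "d":[0.01, 0, 0]}]' > m.json && python3 steer.py m.json
```

```text
time_s: 32.65
tcp_pos: [0.5965, -0.3148, 0.0573]
ee_rot: [[-1.0, -0.004, -0.01], [-0.004, 1.0, 0.001], [0.01, 0.001, -1.0]]
wrist_force: [-11.9, 2.9, 13.1]
gripper_width: 0.113
gripper_force: 30.0
time_s: 32.95
tcp_pos: [0.5951, -0.3152, 0.0574]
ee_rot: [[-1.0, -0.004, -0.004], [-0.004, 1.0, -0.001], [0.004, -0.001, -1.0]]
wrist_force: [-7.7, 0.8, 10.1]
gripper_width: 0.11
gripper_force: 30.0
time_s: 33.25
tcp_pos: [0.5925, -0.3154, 0.0576]
ee_rot: [[-1.0, -0.004, -0.001], [-0.004, 1.0, -0.001], [0.001, -0.001, -1.0]]
wrist_force: [-5.6, 1.4, 8.3]
gripper_width: 0.109
gripper_force: 30.0
```

Converted, 0.004 m / 0.4 = 0.01.

```bash
echo '[{"aperture":0, "d":[0.01, 0, 0]}, {"aperture":0, "d":[0.01, 0, 0]}, {"aperture":0, "d":[0.01, 0, 0]}]' > m.json && python3 steer.py m.json;echo '[{"aperture":0, "d":[0.005, 0, 0.005]}, {"aperture":0, "d":[0.005, 0, 0.005]}, {"aperture":0, "d":[0.005, 0, 0.005]}]' > m.json && python3 steer.py m.json
```

```text
time_s: 33.55
tcp_pos: [0.5923, -0.3155, 0.0575]
ee_rot: [[-1.0, -0.004, 0.008], [-0.004, 1.0, -0.003], [-0.008, -0.003, -1.0]]
wrist_force: [4.9, 1.0, 6.1]
gripper_width: 0.11
gripper_force: 30.0
time_s: 33.85
tcp_pos: [0.5921, -0.3156, 0.057]
ee_rot: [[-1.0, -0.005, 0.012], [-0.005, 1.0, -0.004], [-0.012, -0.004, -1.0]]
wrist_force: [5.1, 2.5, 9.1]
gripper_width: 0.112
gripper_force: 30.0
```

Blocked by the post, so the eye is captured. I'll release, then press the yoke (hook at x of about 0.5035).

Converted, -0.09 m / 0.4 = -0.225, -0.04 m / 0.4 = -0.1.

```bash
echo '[{"aperture":0, "d":[-0.0075, 0, 0]}, {"aperture":0, "d":[-0.0075, 0, 0]}, {"aperture":0.4, "d":[-0.0075, 0, 0]}, {"aperture":0.4, "d":[-0.0075, 0, 0]}, {"aperture":0.4, "d":[-0.0075, 0, 0]}, {"aperture":0.4, "d":[-0.0075, 0, -0.1]}, {"aperture":0.4, "d":[-0.0075, 0, -0.225]}]' > m.json && python3 steer.py m.json; echo '[{"aperture":0, "d":[0.22, 0.0025, 0]}, {"aperture":0, "d":[0.22, 0.0025, 0]}, {"aperture":0, "d":[0.22, 0.0025, 0]}, {"aperture":0, "d":[0.22, 0.0025, 0]}]' > m.json && python3 steer.py m.json;echo '[{"aperture":0, "d":[0, 0, 0.075]}, {"aperture":0, "d":[0, 0, 0.125]}, {"aperture":0, "d":[0, 0, 0.125]}]' > m.json && python3 steer.py m.json
python3 -c "
from h import *
st();cap('side','s9');cap('wrist','w9');chk(['s9'],-.3145)"
```

```text
time_s: 34.55
tcp_pos: [0.587, -0.3142, 0.1399]
ee_rot: [[-1.0, -0.003, -0.009], [-0.003, 1.0, 0.003], [0.009, 0.003, -1.0]]
wrist_force: [1.2, -0.9, -0.5]
gripper_width: 0.391
gripper_force: 0.0
time_s: 34.95
tcp_pos: [0.5005, -0.3144, 0.1431]
ee_rot: [[-1.0, -0.002, -0.0], [-0.002, 1.0, -0.0], [0.0, -0.0, -1.0]]
wrist_force: [0.0, 0.1, 0.5]
gripper_width: 0.122
gripper_force: 0.0
time_s: 35.25
tcp_pos: [0.5001, -0.3133, 0.0894]
ee_rot: [[-1.0, -0.003, -0.007], [-0.003, 1.0, 0.003], [0.007, 0.003, -1.0]]
wrist_force: [0.4, -0.4, -0.2]
gripper_width: 0.004
gripper_force: 0.0
t 35.25 tcp [ 0.5001 -0.3133  0.0894] w 0.004 F [ 0.4 -0.4 -0.2] 
 [[-1.     -0.0029 -0.0067]
 [-0.0029  1.      0.0026]
 [ 0.0067  0.0026 -1.    ]]
s9 eye n 255 z pct [0.0483 0.0535 0.0585] ext [ 0.5964 -0.3425] [ 0.66   -0.2891] tab [ 0.5905 -0.3161  0.0883] 0.099 coil xmin 0.5313 z [0.0731 0.0781]
```

Converted, 0.028 m / 0.4 = 0.07, 0.026 m / 0.4 = 0.065.

```bash
echo '[{"aperture":0, "d":[-0.0075, 0, 0.015]}, {"aperture":0, "d":[-0.0075, 0, 0.0275]}, {"aperture":0, "d":[-0.0075, 0, 0.04]}, {"aperture":0, "d":[-0.0075, 0, 0.05]}, {"aperture":0, "d":[-0.0075, 0, 0.06]}, {"aperture":0, "d":[-0.0075, 0, 0.065]}, {"aperture":0, "d":[-0.0075, 0, 0.07]}, {"aperture":0, "d":[-0.0075, 0, 0.07]}]' > m.json && python3 steer.py m.json
```

```text
time_s: 36.15
tcp_pos: [0.5016, -0.3144, 0.0664]
ee_rot: [[-1.0, -0.003, -0.005], [-0.003, 1.0, 0.0], [0.005, 0.0, -1.0]]
wrist_force: [-5.8, 0.3, 7.0]
gripper_width: 0.008
gripper_force: 4.0
```

Converted, 0.005 m / 0.4 = 0.0125, 0.003 m / 0.4 = 0.0075.

```bash
echo '[{"aperture":0, "d":[0, 0, 0.0075]}, {"aperture":0, "d":[0, 0, 0.0125]}, {"aperture":0, "d":[0, 0, 0.0125]}]' > m.json && python3 steer.py m.json;echo '[{"aperture":0, "d":[0, 0, -0.075]}, {"aperture":0, "d":[0, 0, -0.2]}, {"aperture":0, "d":[0, 0, -0.3]}, {"aperture":0, "d":[0, 0, -0.3]}]' > m.json && python3 steer.py m.json;echo '[{"aperture":0.5, "d":[-0.2125, 0.875, -0.125]}, {"aperture":0.5, "d":[-0.2125, 0.875, -0.125]}, {"aperture":0.5, "d":[-0.2125, 0.875, -0.125]}, {"aperture":0.5, "d":[-0.2125, 0.875, -0.125]}, {"aperture":0.5, "d":[-0.2125, 0.875, -0.125]}, {"aperture":0.5, "d":[-0.2125, 0.875, -0.125]}, {"aperture":0.5, "d":[-0.2125, 0.875, -0.125]}, {"aperture":0.5, "d":[-0.2125, 0.875, -0.125]}]' > m.json && python3 steer.py m.json
python3 -c "
from h import *
st();cap('side','s10');cap('top','t10');print(tray('t11'))
for t in ('s10','t10'):
    P=cloud(load(t)).reshape(-1,3)
    for y,x0 in((-.1648,.445),(-.3145,.495)):
      print(t,y)
      for x in np.arange(x0,.57,.024):
        k=P[(abs(P[:,1]-y)<.006)&(P[:,0]>x)&(P[:,0]<x+.012)&(P[:,2]>.03)&(P[:,2]<.12)]
        if len(k): print(round(x,3),len(k),np.percentile(k[:,2],[50,90,100]).round(4))
    chk([t],-.3145)
a=load('s10')['pixels'][255:385,230:380,::-1];b=load('t10')['pixels'][210:330,340:460,::-1]
f=lambda x:cv2.resize(np.ascontiguousarray(x),(400,int(400*x.shape[0]/x.shape[1])))[:340]
cv2.imwrite('pics/v6.png',np.hstack([f(a),f(b)]))
"
```

```text
time_s: 36.45
tcp_pos: [0.5015, -0.3143, 0.061]
ee_rot: [[-1.0, -0.003, -0.005], [-0.003, 1.0, 0.001], [0.005, 0.001, -1.0]]
wrist_force: [-5.3, 0.2, 6.5]
gripper_width: 0.007
gripper_force: 3.7
time_s: 36.85
tcp_pos: [0.5079, -0.3159, 0.1875]
ee_rot: [[-1.0, -0.004, 0.013], [-0.004, 1.0, -0.006], [-0.013, -0.006, -1.0]]
wrist_force: [0.7, -1.0, 0.7]
gripper_width: 0.004
gripper_force: 0.0
time_s: 37.65
tcp_pos: [0.5893, 0.0403, 0.2304]
ee_rot: [[-1.0, -0.008, 0.002], [-0.008, 1.0, 0.001], [-0.002, 0.001, -1.0]]
wrist_force: [0.7, -0.5, -1.1]
gripper_width: 0.491
gripper_force: 0.0
t 37.65 tcp [0.5893 0.0403 0.2304] w 0.491 F [ 0.7 -0.5 -1.1] 
 [[-1.0e+00 -7.6e-03  2.0e-03]
 [-7.6e-03  1.0e+00  9.0e-04]
 [-2.0e-03  9.0e-04 -1.0e+00]]
(342, ((0.46749430894851685, 0.38164985179901123), (0.15978455543518066, 0.07925374805927277), 7.490729808807373))
s10 -0.1648
0.445 15 [0.0595 0.061  0.0612]
0.469 43 [0.0588 0.0633 0.0656]
0.493 42 [0.0535 0.06   0.064 ]
0.517 41 [0.0602 0.0644 0.067 ]
0.541 37 [0.057  0.0641 0.0662]
0.565 41 [0.0598 0.0649 0.0662]
s10 -0.3145
0.495 25 [0.059  0.0604 0.0614]
0.519 58 [0.0591 0.0628 0.0658]
0.543 52 [0.0607 0.0643 0.0662]
0.567 56 [0.0628 0.0857 0.0887]
s10 eye n 264 z pct [0.0481 0.0513 0.0569] ext [ 0.595  -0.3421] [ 0.6599 -0.2878] tab [ 0.5868 -0.3158  0.0856] 0.091 coil xmin 0.5021 z [0.0603 0.0644]
t10 -0.1648
0.445 19 [0.0598 0.0638 0.0667]
0.469 30 [0.061  0.0646 0.0657]
0.493 30 [0.0575 0.0633 0.066 ]
0.517 25 [0.0612 0.0645 0.0668]
0.541 32 [0.061  0.0652 0.0661]
0.565 28 [0.0636 0.0674 0.0795]
t10 -0.3145
0.495 23 [0.0556 0.0596 0.0625]
0.519 30 [0.0613 0.065  0.0697]
0.543 27 [0.0615 0.0665 0.0687]
0.567 39 [0.0644 0.0868 0.0913]
t10 eye n 215 z pct [0.048  0.0507 0.0564] ext [ 0.595  -0.3423] [ 0.6585 -0.2868] tab [ 0.5856 -0.3139  0.0873] 0.095 coil xmin 0.4703 z [0.0607 0.0659]
```

View pics/v6.png

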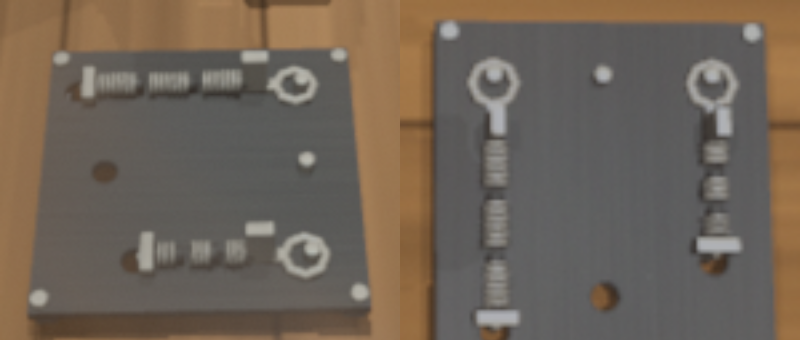

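Both springs are seated and level; the eyes ring their posts at (494,75) and (712,77) in the top crop. Now the mid spring.

Converted, 0.115 m / 0.4 = 0.2875, -0.006 m / 0.4 = -0.015, 4.5 degrees / 180 = 0.025.

```bash
echo '[{"aperture":0.5, "d":[0, -0.015, 0.125], "turn_vec":[0, 0, 0.025]}, {"aperture":0.5, "d":[0, -0.015, 0.25], "turn_vec":[0, 0, 0.025]}, {"aperture":0.5, "d":[0, -0.015, 0.2875], "turn_vec":[0, 0, 0.025]}, {"aperture":0.5, "d":[0, -0.015, 0.2875], "turn_vec":[0, 0, 0.025]}, {"aperture":0.5, "d":[0, -0.015, 0.2875], "turn_vec":[0, 0, 0.025]}]' > m.json && python3 steer.py m.json
```

```text
time_s: 38.3
tcp_pos: [0.5886, 0.0288, 0.1157]
ee_rot: [[-0.997, 0.077, 0.001], [0.077, 0.997, -0.0], [-0.001, -0.0, -1.0]]
wrist_force: [0.8, -0.3, 0.3]
gripper_width: 0.498
gripper_force: 0.0
```

Converted, 0.065 m / 0.4 = 0.1625, 0.004 m / 0.4 = 0.01.

```bash
echo '[{"aperture":0.5, "d":[0.01, 0, 0.1]}, {"aperture":0.5, "d":[0.01, 0, 0.16]}, {"aperture":0.5, "d":[0.01, 0, 0.1625]}, {"aperture":0, "d":[0.01, 0, 0.1625]}, {"aperture":0, "d":[0.01, 0, 0.1625]}, {"aperture":0, "d":[0.01, 0, 0.1625]}, {"aperture":0, "d":[0.01, 0, 0.1625]}, {"aperture":0, "d":[0.01, 0, 0.1625]}]' > m.json && python3 steer.py m.json; echo '[{"aperture":0}]' > m.json && python3 steer.py m.json; echo '[{"aperture":0, "d":[0, 0, -0.05]}, {"aperture":0, "d":[0, 0, -0.125]}, {"aperture":0, "d":[0, 0, -0.225]}, {"aperture":0, "d":[0, 0, -0.25]}, {"aperture":0, "d":[0, 0, -0.25]}]' > m.json && python3 steer.py m.json
```

```text
time_s: 39.1
tcp_pos: [0.5847, 0.0303, 0.0511]
ee_rot: [[-0.997, 0.075, 0.001], [0.075, 0.997, -0.0], [-0.001, 0.0, -1.0]]
wrist_force: [-1.3, -0.4, 3.6]
gripper_width: 0.135
gripper_force: 23.5
time_s: 39.2
tcp_pos: [0.5849, 0.0305, 0.051]
ee_rot: [[-0.997, 0.075, 0.002], [0.075, 0.997, 0.0], [-0.002, 0.0, -1.0]]
wrist_force: [-0.6, -0.1, 3.4]
gripper_width: 0.112
gripper_force: 26.8
time_s: 39.7
tcp_pos: [0.5851, 0.0309, 0.1518]
ee_rot: [[-0.997, 0.075, 0.004], [0.075, 0.997, 0.002], [-0.004, 0.002, -1.0]]
wrist_force: [-0.0, -0.4, -1.5]
gripper_width: 0.109
gripper_force: 27.0
```

Careful with the scale: shifts go in shares of 0.4 m and turns go in shares of 180 degrees. That gives: -0.271 m / 0.4 = -0.6775, 0.003 m / 0.4 = 0.0075, -4.5 degrees / 180 = -0.025.

```bash
echo '[{"aperture":0, "d":[0.0075, -0.6775, 0], "turn_vec":[0, 0, -0.025]}, {"aperture":0, "d":[0.0075, -0.6775, 0], "turn_vec":[0, 0, -0.025]}, {"aperture":0, "d":[0.0075, -0.6775, 0], "turn_vec":[0, 0, -0.025]}, {"aperture":0, "d":[0.0075, -0.6775, 0], "turn_vec":[0, 0, -0.025]}, {"aperture":0, "d":[0.0075, -0.6775, 0], "turn_vec":[0, 0, -0.025]}, {"aperture":0, "d":[0.0075, -0.6775, 0], "turn_vec":[0, 0, -0.025]}, {"aperture":0, "d":[0.0075, -0.6775, 0], "turn_vec":[0, 0, -0.025]}]' > m.json && python3 steer.py m.json; echo '[{"aperture":0}, {"aperture":0, "d":[0, 0, 0.05]}, {"aperture":0, "d":[0, 0, 0.125]}, {"aperture":0, "d":[0, 0, 0.125]}, {"aperture":0, "d":[0, 0, 0.125]}]' > m.json && python3 steer.py m.json
python3 - <<'E'
from h import *
st();cap('side','s12');cap('wrist','w12')
P=cloud(load('s12')).reshape(-1,3)
q=P[(P[:,0]>.44)&(P[:,0]<.51)&(P[:,1]>-.27)&(P[:,1]<-.21)&(P[:,2]>.053)]
for lo in np.arange(.055,.125,.008):
    k=q[(q[:,2]>=lo)&(q[:,2]<lo+.008)]
    if len(k): print(round(lo,3),len(k),'med',np.median(k,0).round(4),'xr',k[:,0].min().round(4),k[:,0].max().round(4))
P=cloud(load('w12')).reshape(-1,3);q=P[(P[:,0]>.43)&(P[:,0]<.51)&(P[:,1]>-.27)&(P[:,1]<-.21)&(P[:,2]>.09)&(P[:,2]<.14)];print('wrist',q.min(0),q.max(0))
E
```

```text
time_s: 40.4
tcp_pos: [0.5587, -0.2421, 0.1471]
ee_rot: [[-1.0, 0.002, -0.005], [0.002, 1.0, 0.001], [0.005, 0.001, -1.0]]
wrist_force: [-1.4, 0.6, -1.3]
gripper_width: 0.112
gripper_force: 26.9
time_s: 40.9
tcp_pos: [0.5607, -0.2385, 0.0996]
ee_rot: [[-1.0, -0.005, -0.002], [-0.005, 1.0, -0.0], [0.002, -0.0, -1.0]]
wrist_force: [-0.9, -0.5, 0.2]
gripper_width: 0.111
gripper_force: 26.9
t 40.9 tcp [ 0.5607 -0.2385  0.0996] w 0.111 F [-0.9 -0.5  0.2] 
 [[-1.     -0.005  -0.0021]
 [-0.005   1.     -0.    ]
 [ 0.0021 -0.     -1.    ]]
0.063 5 med [ 0.4732 -0.2407  0.0667] xr 0.4694 0.4752
0.071 8 med [ 0.4728 -0.2406  0.0728] xr 0.4697 0.4757
0.079 6 med [ 0.4734 -0.2418  0.0796] xr 0.4703 0.4763
0.087 2 med [ 0.4692 -0.2396  0.0913] xr 0.4689 0.4695
0.095 12 med [ 0.4764 -0.2501  0.1011] xr 0.4697 0.5066
0.103 93 med [ 0.4815 -0.2436  0.1093] xr 0.4702 0.5088
0.111 109 med [ 0.4919 -0.2398  0.1128] xr 0.4722 0.5089
wrist [ 0.47100794 -0.25335518  0.10178713] [ 0.50999059 -0.22324259  0.11712504]
```

Converted, 0.03 m / 0.4 = 0.075, -0.001 m / 0.4 = -0.0025.

```bash
echo '[{"aperture":0, "d":[-0.0025, -0.0025, 0.03]}, {"aperture":0, "d":[-0.0025, -0.0025, 0.055]}, {"aperture":0, "d":[-0.0025, -0.0025, 0.0725]}, {"aperture":0, "d":[-0.0025, -0.0025, 0.075]}, {"aperture":0, "d":[-0.0025, -0.0025, 0.075]}]' > m.json && python3 steer.py m.json; echo '[{"aperture":0, "d":[-0.025, 0, 0]}, {"aperture":0, "d":[-0.05, 0, 0]}, {"aperture":0, "d":[-0.075, 0, 0]}, {"aperture":0, "d":[-0.0925, 0, 0]}, {"aperture":0, "d":[-0.0925, 0, 0]}, {"aperture":0, "d":[-0.0925, 0, 0]}]' > m.json && python3 steer.py m.json
```

```text
time_s: 41.5
tcp_pos: [0.5616, -0.2407, 0.0696]
ee_rot: [[-1.0, -0.003, -0.001], [-0.003, 1.0, -0.0], [0.001, -0.0, -1.0]]
wrist_force: [-0.1, 0.7, -0.6]
gripper_width: 0.116
gripper_force: 26.9
time_s: 42.1
tcp_pos: [0.5938, -0.2401, 0.0674]
ee_rot: [[-1.0, -0.002, -0.014], [-0.002, 1.0, 0.002], [0.014, 0.003, -1.0]]
wrist_force: [-9.6, -1.0, -3.3]
gripper_width: 0.113
gripper_force: 33.5
```

Converted, 0.015 m / 0.4 = 0.0375, 0.013 m / 0.4 = 0.0325.

```bash
echo '[{"aperture":0, "d":[-0.0025, 0, 0.015]}, {"aperture":0, "d":[-0.0025, 0, 0.025]}, {"aperture":0, "d":[-0.0025, 0, 0.0325]}, {"aperture":0, "d":[-0.0025, 0, 0.0375]}, {"aperture":0, "d":[-0.0025, 0, 0.0375]}]' > m.json && python3 steer.py m.json; echo '[{"aperture":0, "d":[0.02, 0, 0]}, {"aperture":0, "d":[0.02, 0, 0]}, {"aperture":0, "d":[0.02, 0, 0]}]' > m.json && python3 steer.py m.json;echo '[{"aperture":0, "d":[0.01, 0, 0]}, {"aperture":0, "d":[0.01, 0, 0]}, {"aperture":0, "d":[0.01, 0, 0]}]' > m.json && python3 steer.py m.json
```

```text
time_s: 42.6
tcp_pos: [0.5955, -0.2404, 0.0563]
ee_rot: [[-1.0, -0.003, -0.011], [-0.003, 1.0, 0.001], [0.011, 0.001, -1.0]]
wrist_force: [-11.7, 2.3, 11.6]
gripper_width: 0.112
gripper_force: 30.1
time_s: 42.9
tcp_pos: [0.5918, -0.2407, 0.0565]
ee_rot: [[-1.0, -0.003, -0.001], [-0.003, 1.0, -0.001], [0.001, -0.001, -1.0]]
wrist_force: [-5.1, 0.5, 8.1]
gripper_width: 0.114
gripper_force: 30.1
time_s: 43.2
tcp_pos: [0.5915, -0.2408, 0.0566]
ee_rot: [[-1.0, -0.004, 0.007], [-0.004, 1.0, -0.002], [-0.007, -0.002, -1.0]]
wrist_force: [5.5, 0.3, 4.2]
gripper_width: 0.112
gripper_force: 30.1
```

Converted, -0.09 m / 0.4 = -0.225, -0.002 m / 0.4 = -0.005.

```bash
echo '[{"aperture":0, "d":[-0.005, 0, 0.005]}, {"aperture":0, "d":[-0.005, 0, 0.005]}, {"aperture":0.4, "d":[-0.005, 0, 0.005]}, {"aperture":0.4, "d":[-0.005, 0, 0.005]}, {"aperture":0.4, "d":[-0.005, 0, 0.005]}, {"aperture":0.4, "d":[-0.005, 0, -0.1]}, {"aperture":0.4, "d":[-0.005, 0, -0.225]}]' > m.json && python3 steer.py m.json; echo '[{"aperture":0, "d":[0.125, 0, 0]}, {"aperture":0, "d":[0.25, 0, 0]}, {"aperture":0, "d":[0.27, 0, 0]}, {"aperture":0, "d":[0.27, 0, 0]}, {"aperture":0, "d":[0.27, 0, 0]}]' > m.json && python3 steer.py m.json;echo '[{"aperture":0, "d":[0, 0, 0.075]}, {"aperture":0, "d":[0, 0, 0.125]}, {"aperture":0, "d":[0, 0, 0.125]}, {"aperture":0, "d":[0, 0, 0.125]}]' > m.json && python3 steer.py m.json
```

```text
time_s: 43.9
tcp_pos: [0.5874, -0.2401, 0.1423]
ee_rot: [[-1.0, -0.003, -0.009], [-0.003, 1.0, 0.002], [0.009, 0.002, -1.0]]
wrist_force: [1.5, -0.4, 0.2]
gripper_width: 0.387
gripper_force: 0.0
time_s: 44.4
tcp_pos: [0.4829, -0.2411, 0.1452]
ee_rot: [[-1.0, -0.003, 0.001], [-0.003, 1.0, -0.0], [-0.001, -0.0, -1.0]]
wrist_force: [0.1, 0.6, 0.5]
gripper_width: 0.047
gripper_force: 0.0
time_s: 44.8
tcp_pos: [0.4831, -0.241, 0.0949]
ee_rot: [[-1.0, -0.004, -0.001], [-0.004, 1.0, -0.0], [0.001, -0.0, -1.0]]
wrist_force: [-0.0, 0.3, 0.7]
gripper_width: 0.005
gripper_force: 0.0
```

Converted, 0.033 m / 0.4 = 0.0825, 0.031 m / 0.4 = 0.0775.

```bash
echo '[{"aperture":0, "d":[0.0125, 0.0025, 0.025]}, {"aperture":0, "d":[0.0125, 0.0025, 0.0375]}, {"aperture":0, "d":[0.0125, 0.0025, 0.05]}, {"aperture":0, "d":[0.0125, 0.0025, 0.06]}, {"aperture":0, "d":[0.0125, 0.0025, 0.07]}, {"aperture":0, "d":[0.0125, 0.0025, 0.0775]}, {"aperture":0, "d":[0.0125, 0.0025, 0.0825]}, {"aperture":0, "d":[0.0125, 0.0025, 0.0825]}]' > m.json && python3 steer.py m.json
```

```text
time_s: 45.6
tcp_pos: [0.4747, -0.2398, 0.0626]
ee_rot: [[-1.0, -0.003, -0.003], [-0.003, 1.0, 0.0], [0.003, 0.0, -1.0]]
wrist_force: [-0.9, 1.1, 0.3]
gripper_width: 0.006
gripper_force: 0.3
```

Converted, 0.002 m / 0.4 = 0.005, -0.001 m / 0.4 = -0.0025.

```bash
echo '[{"aperture":0, "d":[-0.0025, 0, 0.005]}, {"aperture":0, "d":[-0.0025, 0, 0.005]}]' > m.json && python3 steer.py m.json;echo '[{"aperture":0, "d":[0, 0, -0.075]}, {"aperture":0, "d":[0, 0, -0.2]}, {"aperture":0, "d":[0, 0, -0.3]}, {"aperture":0, "d":[0, 0, -0.3]}]' > m.json && python3 steer.py m.json;echo '[{"aperture":0.5, "d":[0, 0.75, -0.125]}, {"aperture":0.5, "d":[0, 0.75, -0.125]}, {"aperture":0.5, "d":[0, 0.75, -0.125]}, {"aperture":0.5, "d":[0, 0.75, -0.125]}, {"aperture":0.5, "d":[0, 0.75, -0.125]}, {"aperture":0.5, "d":[0, 0.75, -0.125]}, {"aperture":0.5, "d":[0, 0.75, -0.125]}, {"aperture":0.5, "d":[0, 0.75, -0.125]}]' > m.json && python3 steer.py m.json
cat > fin.py <<'E'
from h import *
import sys
g=sys.argv[1];st();cap('side','s'+g);cap('top','t'+g)
for t in ('s'+g,'t'+g):
    P=cloud(load(t)).reshape(-1,3)
    for y,x0 in((-.1648,.445),(-.2395,.47),(-.3145,.495)):
      o=[]
      for x in np.arange(x0,.57,.024):
        k=P[(abs(P[:,1]-y)<.006)&(P[:,0]>x)&(P[:,0]<x+.012)&(P[:,2]>.03)&(P[:,2]<.12)]
        if len(k): o.append(np.percentile(k[:,2],90).round(4))
      print(t,y,o);chk([t],y)
a=load('s'+g)['pixels'][255:385,230:380,::-1];b=load('t'+g)['pixels'][210:330,340:460,::-1];c=load('t'+g)['pixels'][250:350,90:190,::-1]
f=lambda x,w:cv2.resize(np.ascontiguousarray(x),(w,int(w*x.shape[0]/x.shape[1])))[:290]
i=[f(x,w) for x,w in((a,350),(b,300),(c,150))];h=max(k.shape[0] for k in i)
cv2.imwrite(f'pics/v{g}.png',np.hstack([np.pad(k,((0,h-k.shape[0]),(0,0),(0,0))) for k in i]))
E
python3 fin.py 20
```

```text
time_s: 45.8
tcp_pos: [0.4761, -0.2398, 0.0605]
ee_rot: [[-1.0, -0.003, -0.003], [-0.003, 1.0, 0.0], [0.003, 0.0, -1.0]]
wrist_force: [-4.5, 0.5, 5.4]
gripper_width: 0.004
gripper_force: 2.4
time_s: 46.2
tcp_pos: [0.482, -0.2411, 0.1868]
ee_rot: [[-1.0, -0.004, 0.014], [-0.004, 1.0, -0.004], [-0.014, -0.004, -1.0]]
wrist_force: [1.3, -1.0, -0.0]
gripper_width: 0.002
gripper_force: 0.0
time_s: 47.0
tcp_pos: [0.4768, 0.0616, 0.2298]
ee_rot: [[-1.0, -0.006, 0.0], [-0.006, 1.0, 0.0], [-0.0, 0.0, -1.0]]
wrist_force: [0.4, -1.1, 0.1]
gripper_width: 0.489
gripper_force: 0.0
t 47.0 tcp [0.4768 0.0616 0.2298] w 0.489 F [ 0.4 -1.1  0.1] 
 [[-1.e+00 -6.e-03  1.e-04]
 [-6.e-03  1.e+00  3.e-04]
 [-1.e-04  3.e-04 -1.e+00]]
s20 -0.1648 [np.float64(0.0624), np.float64(0.0629), np.float64(0.0605), np.float64(0.0654), np.float64(0.0637), np.float64(0.0645)]
s20 eye n 187 z pct [0.0484 0.0518 0.0581] ext [ 0.5961 -0.1907] [ 0.6578 -0.1372] tab [ 0.5864 -0.1659  0.0851] 0.0908 coil xmin 0.4524 z [0.0607 0.0644]
s20 -0.2395 [np.float64(0.0613), np.float64(0.064), np.float64(0.0641), np.float64(0.0631), n
[... 522 characters left out ...]
t64(0.0622), np.float64(0.0795)]
t20 eye n 214 z pct [0.0478 0.0501 0.0559] ext [ 0.5962 -0.1922] [ 0.6599 -0.1386] tab [ 0.5859 -0.1647  0.0871] 0.0933 coil xmin 0.453 z [0.0606 0.0659]
t20 -0.2395 [np.float64(0.0623), np.float64(0.0635), np.float64(0.0648), np.float64(0.067), np.float64(0.0872)]
t20 eye n 203 z pct [0.0481 0.0508 0.0565] ext [ 0.5958 -0.2663] [ 0.6583 -0.2123] tab [ 0.5865 -0.2407  0.0872] 0.0946 coil xmin 0.4741 z [0.0605 0.0664]
t20 -0.3145 [np.float64(0.0624), np.float64(0.0634), np.float64(0.0662), np.float64(0.088)]
t20 eye n 225 z pct [0.0478 0.0505 0.0562] ext [ 0.5959 -0.3419] [ 0.6585 -0.2868] tab [ 0.5855 -0.3138  0.0865] 0.0967 coil xmin 0.5013 z [0.0603 0.066 ]
```

View pics/v20.png

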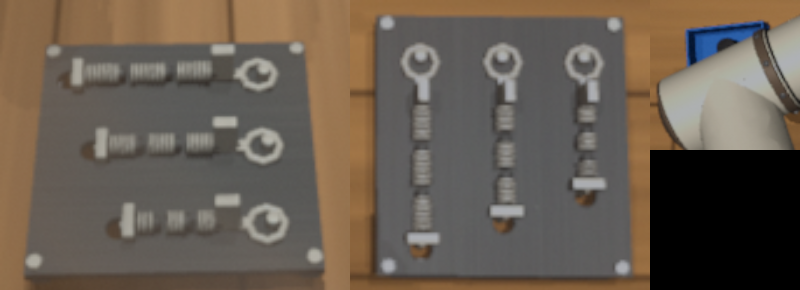

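```bash
python3 -c "
from h import *
a=load('s20')['pixels'][90:200,220:360,::-1];cv2.imwrite('pics/v21.png',cv2.resize(np.ascontiguousarray(a),None,fx=4,fy=4))"
```

```text
(no output)
```

View pics/v21.png

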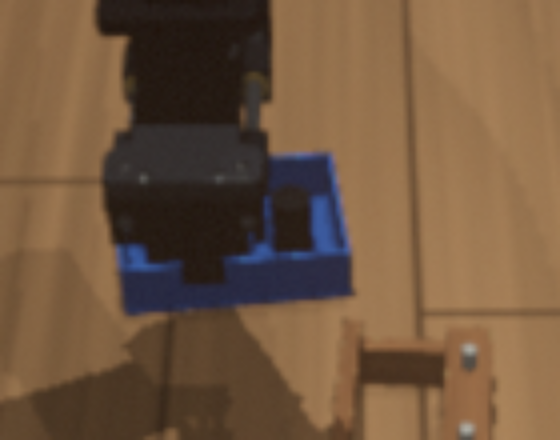

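The tray still has an upright cap at (290,220), and the gripper, in free air in front, hides the other two. All three caps were seen in the tray earlier. Handing in.

```bash
python3 -c "
from station import r
print(r.finish_job())"
```

```text
the job is handed in; nothing more can be done
None
```

I handed the job in at 47 s: all three springs measured level, with each hook in its own hole and each eye down round its post, and I saw all three caps standing in the tray earlier, though the gripper hid two of them at the last look; the hand-in returned no verdict.

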